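# Load the laser-marking cell and set the operator's screen

### The job

Make the marking station ready for a batch: slide the cell's amber guard window fully open, lay every square aluminium bar from the bench flat on the bed of the cell, side by side and not stacked, and slide the guard fully shut. Also set the touch screen so that the operator can watch the run: swivelled square to its foot, facing the foot's front (the side with the white line), and leaning back 30 degrees from upright. When all that is done, press the green start button, leaving the other things on the bench where they are.

Things in the scene. Friction and masses are not known exactly. Their poses are not given: they have to be found in the camera images.
- cell: Laser-marking cell, fixed. Origin at bench height under the middle of its well; x points from its front wall to the blue laser housing, z up. The well is 160 mm (x) by 260 mm (y) inside, with white walls 12 mm thick, 65 mm high above the bench; its flat perforated bed is 20 mm above the bench. The blue housing, also 65 mm high, spans x = 80 to 300 mm.
- guard (a joint): Sliding guard window (amber, 176 mm by 266 mm, 6 mm thick, its top 75 mm above the bench) on top of the cell. 0 m = fully shut over the well; grows as it slides along the cell's +x over the housing; 0.17 m = fully open. It takes about 2 N and stays where it is left.
- guard_handle (a point): Middle of the guard's bar handle: a round steel bar of 12 mm diameter, 110 mm long along the cell's y, its axis 107 mm above the bench and 32 mm above the window; moves with the guard.
- start (a joint): Green round start button, 36 mm across, on a low grey box fixed to the front of the cell. 0 m = up, 0.006 m = fully pressed (downwards, 5 N); springs back up.
- start_top (a point): Middle of the top of the start button.
- stand: Dark rectangular foot of the operator's touch screen, 130 mm (x) by 170 mm (y) by 10 mm, fixed to the bench. Origin at bench height on the swivel axis; its front, with a white index line, is its -x side.
- swivel (a joint): Swivel of the screen about the foot's vertical axis, rad; 0 = screen square to the foot, its face to the foot's front (-x); positive is counter-clockwise from above; range -1.4 to 1.4. Takes 0.12 N m and stays where it is left.
- tilt (a joint): Tilt of the screen, rad; 0 = upright, positive = its top leans back, away from its face (0.524 = 30 degrees); range -0.3 to 1.1. Takes 0.3 N m and stays where it is left.
- screen_hinge (a point): Middle of the tilt hinge, on the swivel axis, 130 mm above the bench; axes turn with the screen: x out of its back, y along its width, z up its face. The black screen is 180 mm wide, 120 mm high, 14 mm thick, its mid-plane 22 mm in front (-x) of the hinge.
- screen_rail (a point): Middle of the round grab rail above the screen's top edge: aluminium bar of 13 mm diameter, 110 mm long along the screen's y, at (-22, 0, 92) mm from the hinge in the screen's axes; 32 mm above the top edge; turns with the screen.
- blank1: Square aluminium bar blank, 100 mm (its x) by 30 mm by 30 mm, 0.24 kg, with a dark groove near either end; origin at its centre. May be absent.
- blank2: Square aluminium bar blank, 100 mm (its x) by 30 mm by 30 mm, 0.24 kg, with a dark groove near either end; origin at its centre. May be absent.
- blank3: Square aluminium bar blank, 100 mm (its x) by 30 mm by 30 mm, 0.24 kg, with a dark groove near either end; origin at its centre. May be absent.
- screwdriver: Bystander, to be left alone: screwdriver lying on the bench.
- wrench: Bystander, to be left alone: steel wrench lying on the bench.
- lens_cap: Bystander, to be left alone: black round lens cap, 68 mm across, 26 mm high.
- cleaner: Bystander, to be left alone: white bottle of cleaner, 60 mm across, 160 mm high.
- mug: Bystander, to be left alone: white mug, 80 mm across, 90 mm high.
- collar: Bystander, to be left alone: steel ring, 70 mm outside, 40 mm inside, 30 mm high.
Things that resemble listed ones, but are neither listed nor needed, are in the scene too. Leave any blue look-alike of the stand alone.

How it is judged:
By the outcome, as a careful person would: the job done as asked, in the order asked, and still so for the second after the job is handed in, with the robot touching nothing.
Of blank1, blank2, blank3 only 2 to 3 are there at a start; the rules pass over those that are not, and their reading is None.
At some moment in a run one of blank1, blank2, blank3 may be knocked a few centimetres aside while the robot is not near it.
Once in a run the grip may slacken for a moment while it holds something.
It also fails if it takes over 208 s, if anything falls off the work surface, if the arm or the gripper's body presses on something with over 40 N, if the wrist force passes 120 N, or if a joint passes its speed limit or range.

### The arm

A 6-joint arm with a two-finger parallel gripper is mounted at the origin on the work surface. World frame = base frame: x ahead of the robot, y to its left, z up, the work surface at z = 0. Lengths are in m, angles in rad, forces in N, time in s.
With the tool pointing down it reaches from about 0.375 to 0.9 m from the base axis. Payload 3.1 kg.
Tool frame: the origin (TCP) lies midway between the tips of the shut fingers; the grasp point (between the pads) lies 19 mm behind it; z points along the fingers, y is the line along which they close (so a half turn about z gives the same grasp; the last joint's range is limited). The gripper opens to 87 mm and grips with 3 to 60 N. Pads are 19 mm wide; open, the fingers measure 117 mm over their backs; the gripper's body (75 mm by 190 mm) begins 51 mm behind the grasp point.
Start: joints at [-1.431, 0.527, 1.433, -0, 1.181, -0.178], TCP at [0.195, -0.594, 0.185] pointing down, gripper open.
Joint ranges: [-3.08, 3.08], [-0.75, 2.2], [0.22, 2.44], [-1.43, 4.57], [0, 2.65], [-2.85, 2.85]. Speed limits (rad/s): [2.79, 2.79, 3.14, 3.14, 3.14, 3.14].

### API

Orientations are given as a unit quaternion [x, y, z, w].
In Python, from rig import robot gives the robot as it stands. The module is installed in compiled form; this text tells all that it offers.
- The arm moves only by the tool play_rows, never from a script. Its arguments are lists of equal length, an entry for each row: "gripper": the closure, from -1 (fully open) to 1 (shut); "delta_pos": the shift along the tool's x, y, z in cm, a list of three; "turn": the turn, a rotation vector about the tool's x, y, z in rad, a list of three. A call has 1 to 12 rows; each row is the pose to reach, as a shift and turn from the pose commanded when the call began, along the tool's axes at that moment; what a row does not reach only later rows make up. A row lasts 1/8 s, in which the tool goes at most 62.5 mm and 10.7 degrees, less where a joint would pass 70% of its speed; a pose out of reach is approached as far as the arm can. A call with a gripper value outside its range is refused whole. The fingers move at their own pace and stop on an object; "squeeze" is the grip in N (left out, the last holds). Time passes only in rows, so rows that repeat a pose let the fingers close. It gives the time, the measured TCP pose, the force, the opening and the grip force at its end, in the units of the state.
- robot.get_obs(): the state, without advancing time (a new reading comes with each control period).
- robot.camera(name): name is "scene" or "top" or "wrist"; returns a dict with "color" (384x512x3 uint8, red, green, blue), "vfov" (degrees; the focal length in pixels is half the picture's height over the tangent of half this angle, whatever the lens; pixels are square), "cx", "cy" (the principal point, pixels), "R" (3x3) and "t" (3): a world point X has camera coordinates R X + t. Camera axes: x right, y down, z forward; pixel columns grow to the right and rows downward; lengths in m; the calibration is good to about 2 mm. A picture is of the moment at which its call begins. There is no depth.
- robot.hand_in(): hands the job in; it is judged then, once.
The state is a dict: "time": time; "q": joint angles; "joint_velocities": joint speeds; "joint_torque": joint torques, N m; "position": TCP position; "tool_rot": TCP orientation; "ft_force": force on the tool from outside, world axes, zero at the start; "moment": the same for the moment, N m; "grip_width": finger opening in m; "grip_force": force on a finger pad.
Only numpy, scipy, OpenCV 4.12 (cv2) and the standard library are available. Lean on these libraries where they do the work, as an engineer would, in place of code of your own. Each camera call takes 0.05 s, during which the arm holds its last target. There are 200 camera calls.

## Working session

There is one attempt and no reset: what is moved stays moved. The work goes in short steps, Python scripts to look and compute and a tool call to move; the robot and the scene stay as the last step left them, time stands still between calls to the robot, and variables do not carry over. Pictures are saved under pics/ and viewed, at most 14 in all, crops included, and the job is handed in when it is done.

Besides the shell and the picture viewer there is one more tool, called after ">>>" as name(argument=value, ...) on one line, values as JSON. play_rows: Moves the arm, as the interface text tells. Its arguments: {"type":"object","properties":{"gripper":{"type":"array","items":{"type":"number"}},"delta_pos":{"type":"array","items":{"type":"array","items":{"type":"number"}}},"turn":{"type":"array","items":{"type":"array","items":{"type":"number"}}},"squeeze":{"type":"number"}},"required":["gripper","delta_pos","turn"]}

```bash
mkdir -p pics; cat > h.py <<'E'
import numpy as np, cv2
from rig import robot
from scipy.spatial.transform import Rotation as Ro
def cam(n,save=None):
    c=robot.camera(n); c['f']=192/np.tan(np.radians(c['vfov'])/2)
    c['R']=np.array(c['R']);c['t']=np.array(c['t'])
    if save: cv2.imwrite('pics/'+save+'.png',c['color'][:,:,::-1])
    np.save('last_'+n+'.npy',c,allow_pickle=True); return c
def ray(c,u,v):
    d=c['R'].T@np.array([(u-c['cx'])/c['f'],(v-c['cy'])/c['f'],1]); return -c['R'].T@c['t'],d/np.linalg.norm(d)
def plane(c,u,v,z):
    o,d=ray(c,u,v); return o+d*(z-o[2])/d[2]
def proj(c,X):
    p=c['R']@np.array(X,float)+c['t']; return np.array([c['cx']+c['f']*p[0]/p[2],c['cy']+c['f']*p[1]/p[2]])
def tri(c1,p1,c2,p2):
    o1,d1=ray(c1,*p1);o2,d2=ray(c2,*p2)
    s=np.linalg.lstsq(np.c_[d1,-d2],o2-o1,rcond=None)[0]
    a=o1+d1*s[0];b=o2+d2*s[1]; return (a+b)/2,np.linalg.norm(a-b)
def last(n): return np.load('last_'+n+'.npy',allow_pickle=True).item()
E
python3 - <<'E'
from h import *
np.set_printoptions(precision=4,suppress=True)
for n in('scene','top','wrist'):
    c=cam(n); print(n,c['vfov'],c['cx'],c['cy'],-c['R'].T@c['t'],c['R'].tolist())
s=last('scene')['color'];t=last('top')['color']
for n in('scene','top'):
    cv2.imwrite(f'pics/{n}0.png',cv2.resize(last(n)['color'][:,:,::-1],(800,600),interpolation=cv2.INTER_CUBIC))
print(robot.get_obs())
E
```

```text
scene 56.03539918316491 249.6532399980497 197.9231261565357 [0.9074 0.2526 0.9059] [[-0.6533314398571554, 0.756949973240774, 0.013592928491229504], [0.6388246177821695, 0.5608336713929445, -0.5266580491622395], [-0.4062771682111133, -0.33539876422357634, -0.8499685473872881]]
top 45.22163570307305 255.71444715192752 193.21452539200575 [ 0.4507 -0.0641  1.5398] [[0.022676125675894956, -0.999715358689738, -0.007415856267429744], [-0.9970696892864997, -0.022072786178786743, -0.07324497809699093], [0.07306044094073166, 0.009055037832815053, -0.9972864073371263]]
wrist 62.722531802775016 252.47776934065757 191.12568966417757 [ 0.2619 -0.5699  0.3839] [[0.31161601105177117, -0.9502009263984734, -0.00369609627399933], [-0.9173572215038754, -0.3018544002751983, 0.25949884236580145], [-0.2476917233394633, -0.0774733535222565, -0.9657363458434934]]
{'time': 0.15, 'q': array([-1.4315,  0.5283,  1.4336, -0.    ,  1.1814, -0.1785]), 'joint_velocities': array([-0.0009, -0.0013, -0.0038, -0.0005,  0.0008, -0.0001]), 'joint_torque': array([  0.0009, -44.0431, -17.6842,   0.0634,   0.0553,  -0.0001]), 'position': array([ 0.1952, -0.5931,  0.1841]), 'tool_rot': array([ 0.9874,  0.1582,  0.    , -0.0008]), 'ft_force': array([-0.2373, -0.3272,  0.4145]), 'moment': array([ 0.0315, -0.0465, -0.0018]), 'grip_force': 0.0, 'grip_width': 0.08683095142499761}
```

View pics/scene0.png

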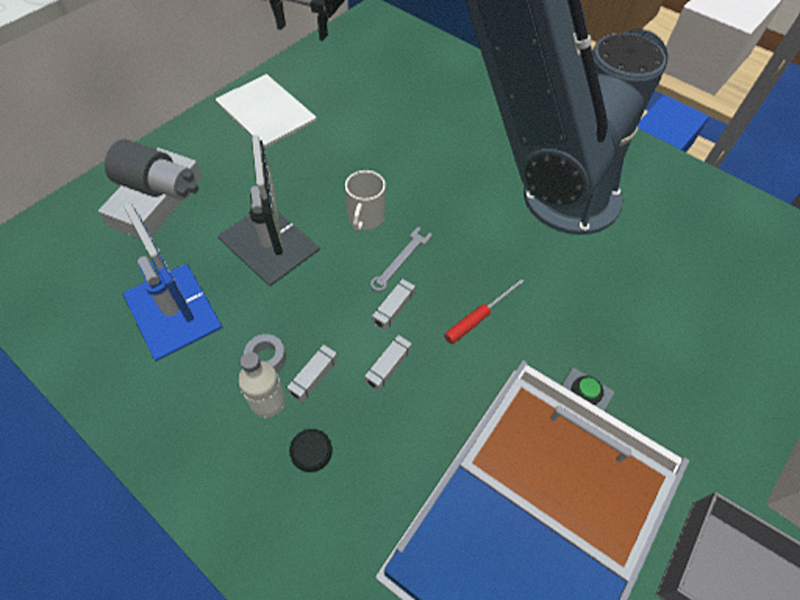

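View pics/top0.png

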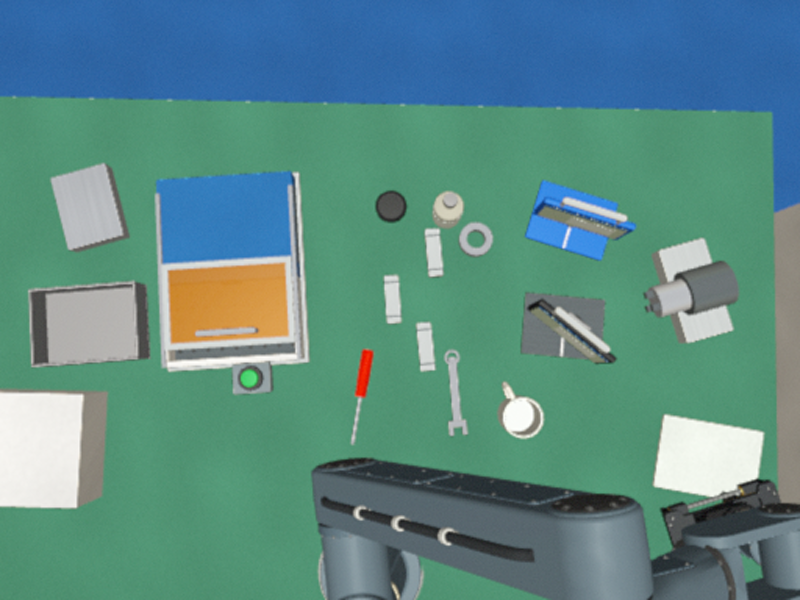

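Scene (800x600) shows three bars at (394,302), (388,361), (312,371). The top view has them at (426,346), (392,299), (434,252). The guard is partly open, with its handle at top (226,331). The green button is at (250,378). The dark stand is at (565,328), with its blue look-alike at (565,220). The tray at (88,323) and the block at (90,207) are decoys.

```bash
cat > m.py <<'E'
from h import *
np.set_printoptions(precision=4,suppress=True)
s=last('scene');t=last('top')
def comps(c,mask,amin,amax,mod=''):
    n,l,st,ce=cv2.connectedComponentsWithStats(mask.astype(np.uint8))
    return [(st[i,4],ce[i],cv2.minAreaRect(np.argwhere(l==i)[:,::-1].astype(np.float32))) for i in range(1,n) if amin<st[i,4]<amax]
def hsv(c): return cv2.cvtColor(c['color'],cv2.COLOR_RGB2HSV).astype(int)
for c,n in((t,'top'),(s,'scene')):
    h=hsv(c)
    print(n,'bright')
    for a,ce,r in comps(c,(h[...,1]<60)&(h[...,2]>140),100,900): print(a,ce,r, plane(c,*ce,0.03) )
    print('green btn')
    for a,ce,r in comps(c,(h[...,1]>150)&(h[...,2]>120)&(h[...,0]>50)&(h[...,0]<75),60,500): print(a,ce,r)
    print('amber')
    for a,ce,r in comps(c,(h[...,1]>150)&(h[...,0]<22)&(h[...,2]>100),500,9e9): print(a,ce,cv2.boxPoints(r).tolist())
    print('dark foot')
    for a,ce,r in comps(c,(h[...,1]<60)&(h[...,2]<95)&(h[...,2]>45),300,9000): print(a,ce,cv2.boxPoints(r).tolist())
a=cv2.resize(t['color'][170:250,320:420][:,:,::-1],None,fx=4,fy=4,interpolation=cv2.INTER_CUBIC)
b=cv2.resize(s['color'][75:185,130:210][:,:,::-1],None,fx=4,fy=4,interpolation=cv2.INTER_CUBIC)
d=cv2.resize(t['color'][160:260,95:205][:,:,::-1],None,fx=3.6,fy=3.6,interpolation=cv2.INTER_CUBIC)
im=np.zeros((600,800,3),np.uint8); im[:320,:400]=a; im[:440,400:720]=b; 
d=cv2.resize(d,(308,280)); im[320:,:308]=d
cv2.imwrite('pics/crop1.png',im)
E
python3 m.py
```

```text
top bright
676 [282.1317 146.0577] ((281.2625732421875, 148.92283630371094), (19.424869537353516, 55.992130279541016), 18.004159927368164) [ 0.7196 -0.1342  0.03  ]
202 [380.6683 133.7673] ((380.4697265625, 133.7620849609375), (42.89345169067383, 5.870452880859375), 15.124006271362305) [ 0.7676 -0.4592  0.03  ]
119 [377.5462 144.2017] ((377.5377502441406, 144.367919921875), (27.884191513061523, 5.631782531738281), 15.945395469665527) [ 0.7325 -0.449   0.03  ]
269 [304.2677 152.4089] ((304.5, 152.5), (21.0, 21.0), 90.0) [ 0.6999 -0.2076  0.03  ]
314 [250.879  191.1083] ((250.92037963867188, 191.30532836914062), (31.197410583496094, 10.044368743896484), 86.18592071533203) [ 0.5679 -0.0343  0.03  ]
248 [372.4476 210.1774] ((372.981201171875, 210.02325439453125), (44.04343795776367, 6.642420291900635), 38.92754364013672) [ 0.5141 -0.4331  0.03  ]
318 [272.0409 221.3333] ((272.12298583984375, 221.35247802734375), (31.506439208984375, 10.140003204345703), 84.80557250976562) [ 0.4703 -0.1058  0.03  ]
138 [143.8333 211.8913] ((143.99119567871094, 211.86727905273438), (3.5920259952545166, 38.
[... 4473 characters left out ...]
3083496094], [121.02741241455078, 134.26028442382812]]
1071 [170.9253 156.8394] [[139.00001525878906, 151.00001525878906], [167.50001525878906, 122.50001525878906], [204.00001525878906, 159.00001525878906], [175.50001525878906, 187.50001525878906]]
404 [198.2995 286.9208] [[187.0, 276.0], [209.0, 276.0], [209.0, 299.0], [187.0, 299.0]]
770 [436.9416 352.5039] [[419.28289794921875, 382.1551818847656], [435.333984375, 311.5304260253906], [456.1669921875, 316.2652282714844], [440.11590576171875, 386.8899841308594]]
781 [484.1677 339.58  ] [[452.6878356933594, 327.7120666503906], [459.2793273925781, 316.9020080566406], [517.02783203125, 352.1144714355469], [510.4363098144531, 362.9245300292969]]
```

View pics/crop1.png

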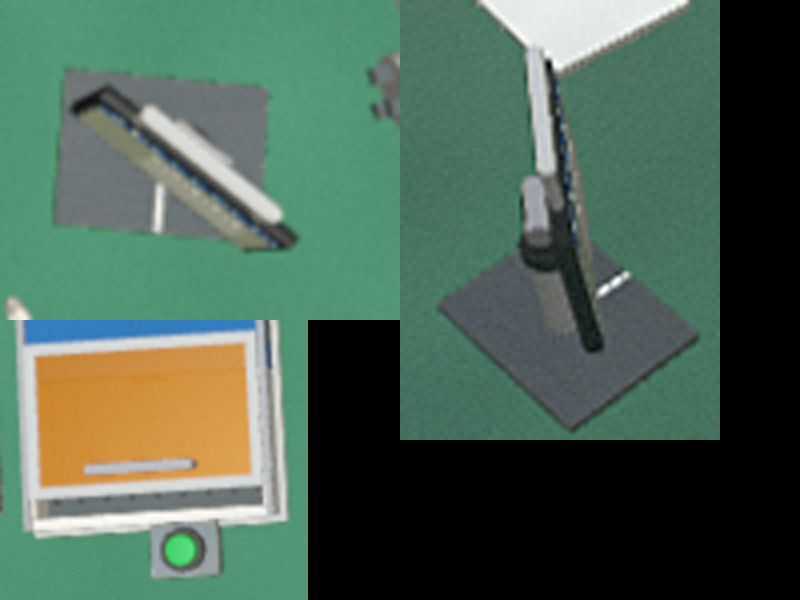

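```bash
cat > m2.py <<'E'
from h import *
np.set_printoptions(precision=4,suppress=True)
s=last('scene');t=last('top')
h=cv2.cvtColor(t['color'],cv2.COLOR_RGB2HSV).astype(int)
m=((h[...,1]<60)&(h[...,2]>140)); m[:146]=0; m[:,:270]=0; m[:,286:]=0; m[180:]=0
p=np.argwhere(m)[:,::-1].astype(np.float32); r=cv2.minAreaRect(p); print('C top',len(p),p.mean(0),r)
def bar(name,tp,sp,tr):
    X,g=tri(t,tp,s,sp); e=np.array(tr[0]); 
    bx=cv2.boxPoints(tr); i=0 if np.linalg.norm(bx[0]-bx[1])>np.linalg.norm(bx[1]-bx[2]) else 1
    P=plane(t,*bx[i],.03);Q=plane(t,*bx[i+1],.03); d=P-Q; a=np.degrees(np.arctan2(d[1],d[0]))
    print(name,X,'gap',g,'len',np.linalg.norm(d),'ang',(a+90)%180-90)
bar('A',(272.04,221.33),(251.39,192.39),((272.12,221.35),(31.5,10.14),84.8))
bar('B',(250.88,191.11),(247.83,230.03),((250.92,191.3),(31.2,10.04),86.19))
bar('C',p.mean(0),(198.94,236.82),r)
E1=tri(t,(356.75,198),s,(166.2,118.2));E2=tri(t,(389.25,223.75),s,(163,87))
print('rail',E1,E2,np.linalg.norm(E1[0]-E2[0]))
f=lambda u,v:(320+u/4,170+v/4)
cs=[plane(t,*f(*x),.01) for x in((65,70),(270,85),(55,222))]; print('foot',cs,np.linalg.norm(cs[0]-cs[1]),np.linalg.norm(cs[0]-cs[2]))
print('foot scene',[plane(s,*x,.01) for x in((139.5,151.2),(173,182.5),(204.5,159.5))])
print('line',plane(t,*f(160,183),.01),plane(t,*f(158,232),.01))
H1=tri(t,(125.4,213.2),s,(628/1.5625,458/1.5625));H2=tri(t,(165,211.1),s,(558/1.5625,410/1.5625)); print('handle',H1,H2)
print('btn',tri(t,(158.9,241.76),s,(588/1.5625,386/1.5625)))
print('cell front corners z.065', [plane(t,u/1.5625,v/1.5625,.065) for u,v in((163,369),(308,361),(297,173))])
print([plane(s,u/1.5625,v/1.5625,.065) for u,v in((687,461),(522,363),(380,575))])
E
python3 m2.py
```

```text
C top 312 [277.4038 160.9936] ((277.2704772949219, 160.97540283203125), (30.782150268554688, 10.321074485778809), 84.80557250976562)
A [ 0.4696 -0.1048  0.0249] gap 0.0029026745138207815 len 0.10275179625652556 ang 6.312843721109957
B [ 0.5676 -0.0331  0.0234] gap 0.002609202307577917 len 0.10281262876779934 ang 5.09586522775831
C [ 0.6696 -0.1188  0.0231] gap 0.002463907951287341 len 0.10234591885389617 ang 6.209479528155313
rail (array([ 0.5388, -0.3407,  0.2186]), np.float64(0.0036070714010066314)) (array([ 0.4669, -0.4329,  0.2206]), np.float64(0.0044855710476825305)) 0.11691905848368658
foot [array([ 0.5877, -0.3175,  0.01  ]), array([ 0.579 , -0.4876,  0.01  ]), array([ 0.4615, -0.3105,  0.01  ])] 0.17031646184482893 0.1264725677525689
foot scene [array([ 0.5774, -0.4759,  0.01  ]), array([ 0.5894, -0.3086,  0.01  ]), array([ 0.4654, -0.299 ,  0.01  ])]
line [ 0.4956 -0.397   0.01  ] [ 0.4551 -0.3956  0.01  ]
handle (array([0.484 , 0.3595, 0.0933]), np.float64(0.004637926242301253)) (array([0.4916, 0.2382, 0.097 ]), np.float64(0.013095587419154738))
btn (array([0.396 , 0.2582, 0.0506]), np.float64(0.0013906366134552564))
cell front corners z.065 [array([0.4105, 0.4296, 0.065 ]), array([0.4336, 0.1336, 0.065 ]), array([0.8231, 0.169 , 0.065 ])]
[array([0.4134, 0.4355, 0.065 ]), array([0.4404, 0.1543, 0.065 ]), array([0.8359, 0.1879, 0.065 ])]
```

```bash
cat > go.py <<'E'
import sys
from h import *
# args: groups x,y,z,yaw ; all relative to the present tool frame
def go(*ws):
    o=robot.get_obs(); R=Ro.from_quat(o['tool_rot']); p=o['position']
    x=R.as_matrix()[:,0]
    print('t',round(o['time'],2),'pos',p.round(4),'yaw',round(np.degrees(np.arctan2(x[1],x[0])),2),'F',o['ft_force'].round(1),'w',round(o['grip_width'],4),'q',o['q'].round(2))
    for w in ws:
        a=np.radians(w[3]); T=Ro.from_matrix(np.c_[[np.cos(a),np.sin(a),0],[np.sin(a),-np.cos(a),0],[0,0,-1]])
        print(w,'->',(R.inv().apply(np.array(w[:3])-p)*100).round(2).tolist(),(R.inv()*T).as_rotvec().round(3).tolist())
if __name__=='__main__': go(*[tuple(map(float,a.split(','))) for a in sys.argv[1:]])
E
python3 go.py .195,-.594,.38,40 .46,-.44,.40,52
```

```text
t 0.15 pos [ 0.1952 -0.5931  0.1841] yaw 18.21 F [-0.2 -0.3  0.4] w 0.0868 q [-1.43  0.53  1.43 -0.    1.18 -0.18]
(0.195, -0.594, 0.38, 40.0) -> [-0.04, 0.05, -19.59] [-0.002, -0.001, -0.38]
(0.46, -0.44, 0.4, 52.0) -> [29.94, -6.3, -21.57] [-0.002, -0.001, -0.59]
```

>>> play_rows(gripper=[-1,-1,-1,-1,-1,-1,-1,-1,-1,-1,-1], delta_pos=[[0,0,-10],[0,0,-19.6],[0,0,-19.6],[29.9,-6.3,-21.6],[29.9,-6.3,-21.6],[29.9,-6.3,-21.6],[29.9,-6.3,-21.6],[29.9,-6.3,-21.6],[29.9,-6.3,-21.6],[29.9,-6.3,-21.6],[29.9,-6.3,-21.6]], turn=[[0,0,0],[0,0,-0.2],[0,0,-0.38],[0,0,-0.59],[0,0,-0.59],[0,0,-0.59],[0,0,-0.59],[0,0,-0.59],[0,0,-0.59],[0,0,-0.59],[0,0,-0.59]])

```text
time: 1.52
position: [0.4583, -0.4412, 0.4004]
tool_rot: [0.899, 0.438, -0.0, -0.0]
ft_force: [0.3, -0.5, 0.6]
grip_width: 0.0869
grip_force: 0.0
```

```bash
python3 - <<'E'
from h import *
import go; go.go()
c=cam('wrist'); cv2.imwrite('pics/w1.png',cv2.resize(c['color'][:,:,::-1],(800,600),interpolation=cv2.INTER_CUBIC))
print(-c['R'].T@c['t'])
E
```

```text
t 1.52 pos [ 0.4583 -0.4412  0.4004] yaw 51.9 F [ 0.3 -0.5  0.6] w 0.0869 q [-0.94  0.39  1.08 -0.    1.67 -0.28]
[ 0.50148548 -0.38412506  0.60031169]
```

View pics/w1.png

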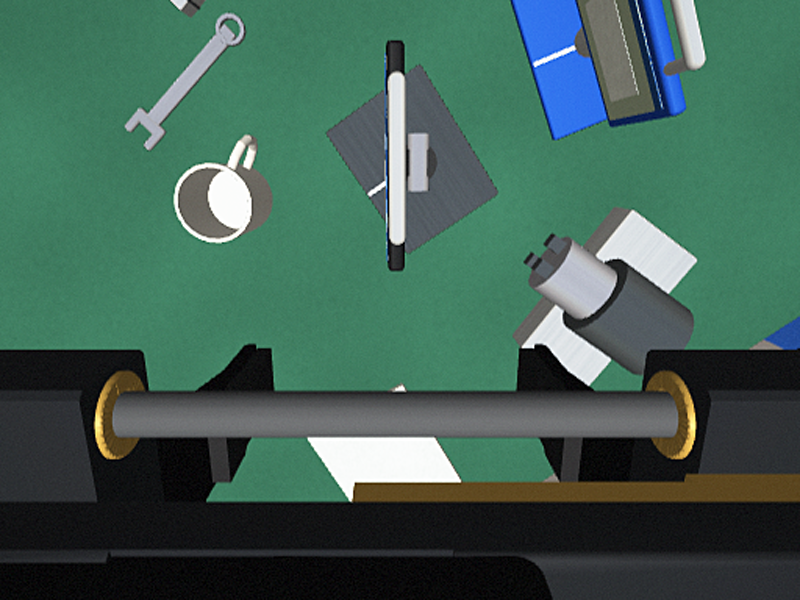

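Wrist view shows the dark stand with its rail from (397,72) to (398,243). The foot corners are at (420,65), (327,133), (497,190) and (410,252), and its white line is at (377,188).

```bash
python3 - <<'E'
from h import *
np.set_printoptions(precision=4,suppress=True)
w=last('wrist');t=last('top');s=last('scene')
k=1/1.5625
print('foot',*[plane(w,u*k,v*k,.01) for u,v in((420,65),(327,133),(410,252),(497,190))])
print('line',*[plane(w,u*k,v*k,.01) for u,v in((368,194),(386,182))])
W=[(397*k,72*k),(398*k,243*k)]
for z in(.215,.222):print('rail',z,[plane(w,*x,z) for x in W])
print(tri(w,W[0],t,(356.75,198)),tri(w,W[1],t,(389.25,223.75)))
print(tri(w,W[0],s,(166.2,118.2)),tri(w,W[1],s,(163,87)))
# screen top edge ends z~.19
print('scr',*[plane(w,u*k,v*k,.19) for u,v in((396,41),(397,269))])
h=cv2.cvtColor(w['color'],cv2.COLOR_RGB2HSV).astype(int)
m=(h[...,1]<60)&(h[...,2]>150);m[:44]=0;m[158:]=0;m[:,:245]=0;m[:,262:]=0
p=np.argwhere(m);
for a,b in((48,75),(75,100),(100,125),(125,153)):
    q=p[(p[:,0]>=a)&(p[:,0]<b)]; print('railcol',a,b,q.mean(0),q[:,1].min(),q[:,1].max())
print(p[:,0].min(),p[:,0].max())
E
```

```text
foot [ 0.5893 -0.3158  0.01  ] [ 0.4629 -0.3068  0.01  ] [ 0.4535 -0.4735  0.01  ] [ 0.5786 -0.4784  0.01  ]
line [ 0.4568 -0.3886  0.01  ] [ 0.482  -0.3909  0.01  ]
rail 0.215 [array([ 0.543, -0.333,  0.215]), array([ 0.4671, -0.431 ,  0.215 ])]
rail 0.222 [array([ 0.5422, -0.3339,  0.222 ]), array([ 0.4678, -0.4302,  0.222 ])]
(array([ 0.5391, -0.3367,  0.244 ]), np.float64(0.0014478448851046974)) (array([ 0.4689, -0.4282,  0.2413]), np.float64(0.0014876888909179597))
(array([ 0.5415, -0.334 ,  0.2249]), np.float64(0.0009573650482211075)) (array([ 0.4672, -0.4298,  0.2221]), np.float64(0.0014285609084875319))
scr [ 0.5584 -0.3121  0.19  ] [ 0.4506 -0.451   0.19  ]
railcol 48 75 [ 60.8696 253.3442] 248 258
railcol 75 100 [ 87.0039 253.4118] 246 261
railcol 100 125 [111.9926 252.9296] 245 258
railcol 125 153 [138.5385 253.3636] 247 258
46 156
```

```bash
python3 go.py .5044,-.382,.28,52.15 .5044,-.382,.208,52.15
```

```text
t 1.57 pos [ 0.4583 -0.4413  0.4005] yaw 51.88 F [ 0.2  0.5 -0.2] w 0.0866 q [-0.94  0.39  1.08 -0.    1.67 -0.28]
(0.5044, -0.382, 0.28, 52.15) -> [7.52, -0.03, 12.05] [-0.001, 0.0, -0.005]
(0.5044, -0.382, 0.208, 52.15) -> [7.52, -0.02, 19.25] [-0.001, 0.0, -0.005]
```

>>> play_rows(gripper=[-1,-1,-1,-1,-1,-1,1,1,1,1,1], delta_pos=[[7.5,0,5],[7.5,0,10],[7.5,0,14],[7.5,0,17],[7.5,0,19.2],[7.5,0,19.2],[7.5,0,19.2],[7.5,0,19.2],[7.5,0,19.2],[7.5,0,19.2],[7.5,0,19.2]], turn=[[0,0,-0.005],[0,0,-0.005],[0,0,-0.005],[0,0,-0.005],[0,0,-0.005],[0,0,-0.005],[0,0,-0.005],[0,0,-0.005],[0,0,-0.005],[0,0,-0.005],[0,0,-0.005]], squeeze=25)

```text
time: 2.95
position: [0.5059, -0.3813, 0.2091]
tool_rot: [0.898, 0.441, 0.0, 0.0]
ft_force: [-0.5, 0.3, -0.5]
grip_width: 0.0449
grip_force: 0.0
```

```bash
cat > arc.py <<'E'
from h import *
import sys
y0,y1,t0,t1,n=map(float,sys.argv[1:6])
o=robot.get_obs();R=Ro.from_quat(o['tool_rot']);p=o['position']
print(p.round(4),o['ft_force'].round(1),o['grip_width'],o['grip_force'])
def P(y,t):
    y,t=np.radians([y,t]);r=-.022*np.cos(t)+.092*np.sin(t);return np.array([.521+r*np.cos(y),-.3935+r*np.sin(y),.13+.022*np.sin(t)+.092*np.cos(t)])
b=P(y0,t0);D=[];T=[]
for k in range(1,int(n)+1):
    f=k/n;y=y0+f*(y1-y0);d=P(y,t0+f*(t1-t0))-b
    D.append((R.inv().apply(d)*100).round(2).tolist());T.append([0,0,round(-np.radians(y-y0),3)])
print(D);print(T)
E
python3 arc.py -37.85 -3.6 1 30 12
```

```text
[ 0.5059 -0.3813  0.2091] [-0.5  0.3 -0.5] 0.044861524505379044 0.0
[[-0.08, 0.39, -0.08], [-0.13, 0.79, -0.14], [-0.13, 1.19, -0.18], [-0.1, 1.59, -0.21], [-0.02, 1.98, -0.22], [0.09, 2.36, -0.22], [0.24, 2.73, -0.19], [0.43, 3.09, -0.15], [0.65, 3.42, -0.1], [0.91, 3.73, -0.02], [1.19, 4.01, 0.07], [1.5, 4.27, 0.17]]
[[0, 0, np.float64(-0.05)], [0, 0, np.float64(-0.1)], [0, 0, np.float64(-0.149)], [0, 0, np.float64(-0.199)], [0, 0, np.float64(-0.249)], [0, 0, np.float64(-0.299)], [0, 0, np.float64(-0.349)], [0, 0, np.float64(-0.399)], [0, 0, np.float64(-0.448)], [0, 0, np.float64(-0.498)], [0, 0, np.float64(-0.548)], [0, 0, np.float64(-0.598)]]
```

>>> play_rows(gripper=[1,1,1,1,1,1,1,1], delta_pos=[[0,0,0],[0,0,0],[0,0,0],[0,0,0],[0,0,0],[0,0,0],[0,0,0],[0,0,0]], turn=[[0,0,0],[0,0,0],[0,0,0],[0,0,0],[0,0,0],[0,0,0],[0,0,0],[0,0,0]])

```text
time: 3.95
position: [0.5058, -0.3813, 0.2088]
tool_rot: [0.898, 0.441, 0.0, -0.0]
ft_force: [-0.8, 0.0, -0.3]
grip_width: 0.0008
grip_force: 0.0
```

```bash
python3 arc.py -37.85 -3.6 1 30 12
```

```text
[ 0.5058 -0.3813  0.2088] [-0.8  0.  -0.3] 0.0007671978542562238 0.0
[[-0.08, 0.39, -0.08], [-0.13, 0.79, -0.14], [-0.13, 1.19, -0.18], [-0.1, 1.59, -0.21], [-0.02, 1.98, -0.22], [0.09, 2.36, -0.22], [0.24, 2.73, -0.19], [0.43, 3.09, -0.15], [0.65, 3.42, -0.1], [0.91, 3.73, -0.03], [1.19, 4.01, 0.06], [1.51, 4.27, 0.17]]
[[0, 0, np.float64(-0.05)], [0, 0, np.float64(-0.1)], [0, 0, np.float64(-0.149)], [0, 0, np.float64(-0.199)], [0, 0, np.float64(-0.249)], [0, 0, np.float64(-0.299)], [0, 0, np.float64(-0.349)], [0, 0, np.float64(-0.399)], [0, 0, np.float64(-0.448)], [0, 0, np.float64(-0.498)], [0, 0, np.float64(-0.548)], [0, 0, np.float64(-0.598)]]
```

```bash
python3 - <<'E'
from h import *
a=cam('scene')['color'];b=cam('wrist')['color']
im=np.zeros((600,800,3),np.uint8)
x=cv2.resize(a[20:190,100:235],(476,600),interpolation=cv2.INTER_CUBIC);im[:,:476]=x
im[:300,476:]=cv2.resize(b[50:330,100:400],(324,300))
cv2.imwrite('pics/g1.png',im[:,:,::-1])
E
```

```text
(no output)
```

View pics/g1.png

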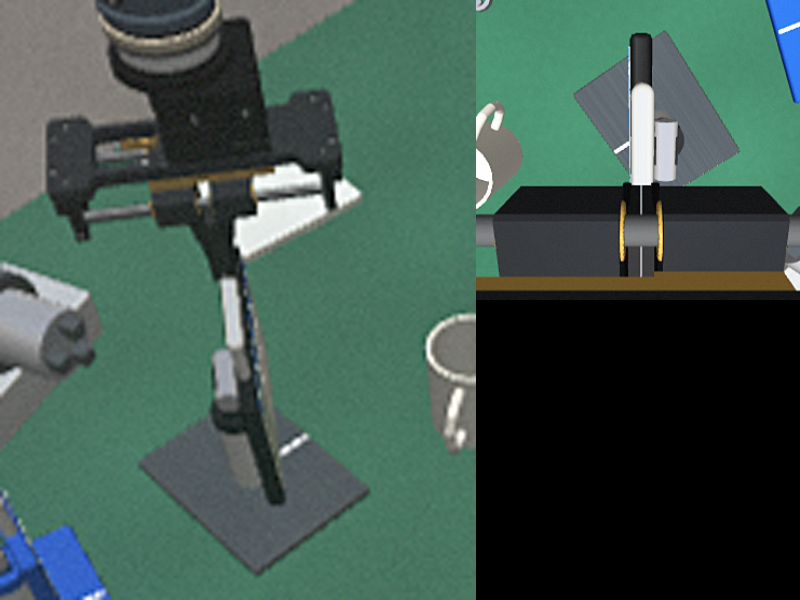

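```bash
python3 - <<'E'
from h import *
s=last('scene');w=last('wrist');o=robot.get_obs();p=o['position']
for n,X in(('tcp',p),('grasp',p+[0,0,.019]),('rail1',(.5415,-.334,.2235)),('rail2',(.4672,-.4298,.2235)),('railc',(.5044,-.382,.2235))):
    q=proj(s,X);print(n,q.round(1),((q-[100,20])*[476/135,600/170]).round(0),'wrist',proj(w,X).round(1))
im=np.zeros((600,800,3),np.uint8)
im[:,:400]=cv2.resize(s['color'][70:130,145:185],(400,600),interpolation=cv2.INTER_CUBIC)
im[:500,400:]=cv2.resize(w['color'][130:330,172:332],(400,500),interpolation=cv2.INTER_CUBIC)
cv2.imwrite('pics/g2.png',im[:,:,::-1])
E
```

```text
tcp [165.1 106.6] [229. 306.] wrist [255.1 216.9]
grasp [163.7 101.3] [225. 287.] wrist [255.3 227.4]
rail1 [166.1 118.6] [233. 348.] wrist [254.2 128.7]
rail2 [162.6  86.7] [221. 235.] wrist [253.8 310.6]
railc [164.3 102.1] [227. 290.] wrist [254.1 227. ]
```

View pics/g2.png

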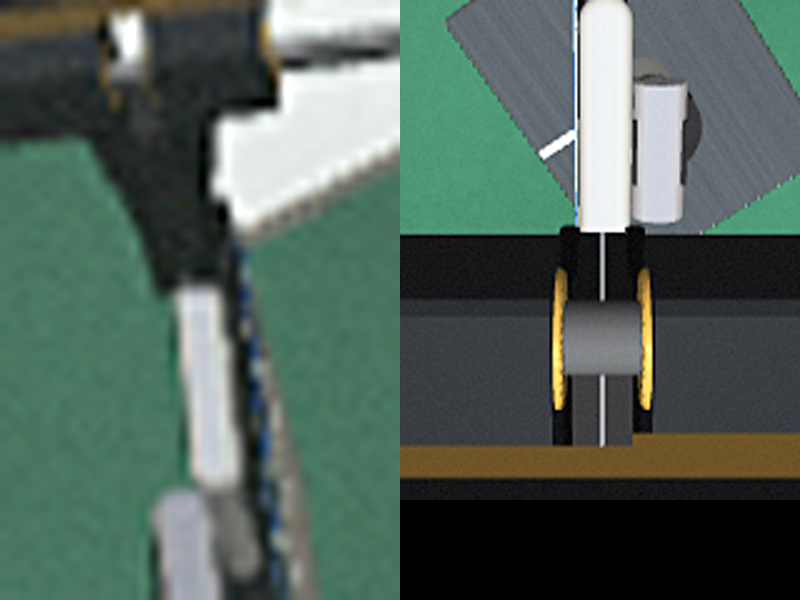

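```bash
python3 - <<'E'
from h import *
s=last('scene');w=last('wrist');o=robot.get_obs();p=o['position'];R=Ro.from_quat(o['tool_rot'])
for dz in(0,-1,-2,-3):
    X=p+R.apply([.0095,0,dz/100]);print(dz,'wrist front tip',proj(w,X).round(1),proj(w,p+R.apply([.0095,.0125,dz/100])).round(1),'scene',proj(s,X).round(1))
print('rail halfwidth px at z .2235',[proj(w,np.array([.5044,-.382,.2235])+R.apply([.03,y,0])).round(1) for y in(-.0065,.0065)])
print(p[2],(-w['R'].T@w['t']))
E
```

```text
0 wrist front tip [255.1 203.4] [273.9 203.4] scene [165.4 109.1]
-1 wrist front tip [255.2 208.1] [275.  208.1] scene [164.7 106.4]
-2 wrist front tip [255.3 213.2] [276.1 213.2] scene [164.  103.5]
-3 wrist front tip [255.5 218.9] [277.3 218.9] scene [163.2 100.6]
rail halfwidth px at z .2235 [array([243.4, 180.4]), array([264.9, 180.4])]
0.20884471909545088 [ 0.54839791 -0.32378074  0.40874513]
```

>>> play_rows(gripper=[1,1,1,1], delta_pos=[[0,0,-3],[0,0,-6],[0,0,-6],[0,0,-6]], turn=[[0,0,0],[0,0,0],[0,0,0],[0,0,0]])

```text
time: 4.55
position: [0.5053, -0.3808, 0.2679]
tool_rot: [0.898, 0.441, -0.0, -0.001]
ft_force: [0.2, 0.0, -0.5]
grip_width: 0.0004
grip_force: 0.0
```

```bash
python3 - <<'E'
from h import *
import go; go.go()
s=cam('scene');w=cam('wrist');o=robot.get_obs();p=o['position'];R=Ro.from_quat(o['tool_rot'])
print(proj(s,p),proj(w,p+R.apply([.0095,0,0])))
im=np.zeros((600,800,3),np.uint8)
im[:,:400]=cv2.resize(s['color'][60:150,135:195],(400,600),interpolation=cv2.INTER_CUBIC)
im[:500,400:]=cv2.resize(w['color'][130:330,172:332],(400,500),interpolation=cv2.INTER_CUBIC)
cv2.imwrite('pics/g3.png',im[:,:,::-1])
E
```

```text
t 4.55 pos [ 0.5053 -0.3808  0.2679] yaw 52.3 F [ 0.2  0.  -0.5] w 0.0004 q [-0.82  0.46  1.31 -0.    1.37 -0.16]
[161.2543496   89.61509044] [255.04081388 203.32746428]
```

View pics/g3.png

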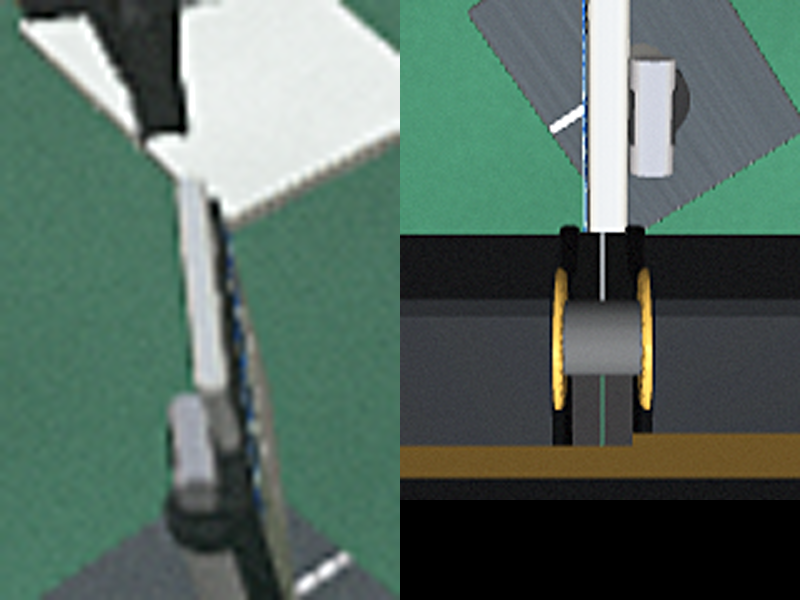

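```bash
python3 - <<'E'
from h import *
s=last('scene');w=last('wrist');o=robot.get_obs();p=o['position'];R=Ro.from_quat(o['tool_rot'])
for z in(.02,.025,.03,.035,.04):
  print(z,*[(proj(s,p+R.apply([x,y,-z]))-[135,60])*6.667 for x in(-.0095,.0095) for y in(-.017,.017)],proj(w,p+R.apply([.0095,0,-z])))
E
```

```text
0.02 [208.07627599 133.09101792] [117.10385321 144.57151348] [212.16773276 166.96484326] [120.21967747 178.71696919] [255.27953362 213.15819084]
0.025 [205.5996598  122.39005311] [114.18715181 133.878818  ] [209.68350566 156.30795236] [117.28584782 168.06992594] [255.34699619 215.93636981]
0.03 [203.09965073 111.5880123 ] [111.24278189 123.08468911] [207.17555624 145.54929695] [114.32388037 157.32076896] [255.41807203 218.86334651]
0.035 [200.57591576 100.68345661] [108.27034788 112.18767657] [204.64354308 134.6874124 ] [111.33336838 146.46802214] [255.4930594  221.95140416]
0.04 [198.02811553  89.67491974] [105.26944661 101.18630241] [202.08711817 123.7208058 ] [108.31389723 135.51018079] [255.57229033 225.21421622]
```

The fingers are shut with their tips about 32 mm above the reported TCP. In the scene crop the tip is at (162,137), and the wrist row is 221 against the expected 203. So the tips lie about 32 mm behind the reported point, and I'll allow for that.

>>> play_rows(gripper=[-1,-1,-1,-1,-1,-1,-1,-0.6,-0.3,0,0.3,1], delta_pos=[[0,-0.1,0],[0,-0.1,0],[0,-0.1,0],[0,-0.1,0],[0,-0.1,3],[0,-0.1,6],[0,-0.1,9.3],[0,-0.1,9.3],[0,-0.1,9.3],[0,-0.1,9.3],[0,-0.1,9.3],[0,-0.1,9.3]], turn=[[0,0,0],[0,0,0],[0,0,0],[0,0,0],[0,0,0],[0,0,0],[0,0,0],[0,0,0],[0,0,0],[0,0,0],[0,0,0],[0,0,0]])

```text
time: 6.15
position: [0.5053, -0.3809, 0.1766]
tool_rot: [0.898, 0.441, 0.0, 0.001]
ft_force: [0.2, 0.4, 0.6]
grip_width: 0.0373
grip_force: 0.0
```

>>> play_rows(gripper=[1,1,1,1,1,1,1], delta_pos=[[0,0,0],[0,0,0],[0,0,0],[0,0,0],[0,0,0],[0,0,0],[0,0,0]], turn=[[0,0,0],[0,0,0],[0,0,0],[0,0,0],[0,0,0],[0,0,0],[0,0,0]])

```text
time: 7.02
position: [0.5053, -0.3809, 0.1758]
tool_rot: [0.898, 0.441, 0.0, 0.0]
ft_force: [2.3, -1.6, -1.9]
grip_width: 0.0124
grip_force: 25.0
```

```bash
python3 arc.py -37.85 -3.6 1 30 12
```

```text
[ 0.5053 -0.3809  0.1758] [ 2.3 -1.6 -1.9] 0.012388213369000721 24.99966949224472
[[-0.08, 0.39, -0.08], [-0.13, 0.79, -0.14], [-0.13, 1.19, -0.18], [-0.09, 1.59, -0.21], [-0.02, 1.98, -0.22], [0.09, 2.36, -0.21], [0.24, 2.73, -0.19], [0.43, 3.09, -0.15], [0.65, 3.42, -0.1], [0.91, 3.73, -0.02], [1.19, 4.01, 0.07], [1.51, 4.27, 0.17]]
[[0, 0, np.float64(-0.05)], [0, 0, np.float64(-0.1)], [0, 0, np.float64(-0.149)], [0, 0, np.float64(-0.199)], [0, 0, np.float64(-0.249)], [0, 0, np.float64(-0.299)], [0, 0, np.float64(-0.349)], [0, 0, np.float64(-0.399)], [0, 0, np.float64(-0.448)], [0, 0, np.float64(-0.498)], [0, 0, np.float64(-0.548)], [0, 0, np.float64(-0.598)]]
```

>>> play_rows(gripper=[1,1,1,1,1,1,1,1,1,1,1,1], delta_pos=[[-0.08,0.39,-0.08],[-0.13,0.79,-0.14],[-0.13,1.19,-0.18],[-0.09,1.59,-0.21],[-0.02,1.98,-0.22],[0.09,2.36,-0.21],[0.24,2.73,-0.19],[0.43,3.09,-0.15],[0.65,3.42,-0.1],[0.91,3.73,-0.02],[1.19,4.01,0.07],[1.51,4.27,0.17]], turn=[[0,0,-0.05],[0,0,-0.1],[0,0,-0.15],[0,0,-0.2],[0,0,-0.25],[0,0,-0.3],[0,0,-0.35],[0,0,-0.4],[0,0,-0.45],[0,0,-0.5],[0,0,-0.55],[0,0,-0.6]])

```text
time: 8.52
position: [0.5442, -0.3948, 0.1745]
tool_rot: [0.727, 0.687, -0.003, -0.003]
ft_force: [-5.2, -1.0, 4.4]
grip_width: 0.0126
grip_force: 25.0
```

```bash
python3 go.py
```

```text
t 8.53 pos [ 0.5442 -0.3948  0.1745] yaw 86.76 F [-5.2 -1.   4.4] w 0.0126 q [-0.79  0.61  1.31 -0.01  1.23 -0.73]
```

>>> play_rows(gripper=[1,1,1], delta_pos=[[0,0.3,0],[0,0.3,0],[0,0.3,0]], turn=[[0,0,0],[0,0,0],[0,0,0]])

```text
time: 8.9
position: [0.547, -0.3949, 0.1739]
tool_rot: [0.727, 0.686, -0.003, -0.003]
ft_force: [-5.6, -0.7, 1.5]
grip_width: 0.012
grip_force: 25.0
```

>>> play_rows(gripper=[-1,-1,-1,-1,-1,-1,-1,-1,-1,-1], delta_pos=[[0,0,0],[0,0,0],[0,0,0],[0,0,0],[0,0,0],[0,0,-4],[0,0,-9],[0,0,-15],[-5,0,-21],[-9,0,-21]], turn=[[0,0,0],[0,0,0],[0,0,0],[0,0,0],[0,0,0],[0,0,0],[0,0,0],[0,0,0],[0,0,0],[0,0,0]])

```text
time: 10.15
position: [0.5476, -0.4857, 0.3908]
tool_rot: [0.726, 0.687, -0.0, 0.005]
ft_force: [1.1, -0.9, 0.1]
grip_width: 0.0864
grip_force: 0.0
```

```bash
python3 - <<'E'
from h import *
import go; go.go()
c=cam('wrist');s=cam('scene')
im=np.zeros((600,800,3),np.uint8)
im[:300,:]=cv2.resize(c['color'][0:192],(800,300),interpolation=cv2.INTER_CUBIC)
im[300:,:400]=cv2.resize(s['color'][80:185,125:215],(400,300),interpolation=cv2.INTER_CUBIC)
cv2.imwrite('pics/w2.png',im[:,:,::-1])
print(-c['R'].T@c['t'])
E
```

```text
t 10.15 pos [ 0.5476 -0.4857  0.3908] yaw 86.82 F [ 1.1 -0.9  0.1] w 0.0864 q [-0.88  0.56  0.82  0.    1.75 -0.82]
[ 0.54923334 -0.41193826  0.59015714]
```

View pics/w2.png

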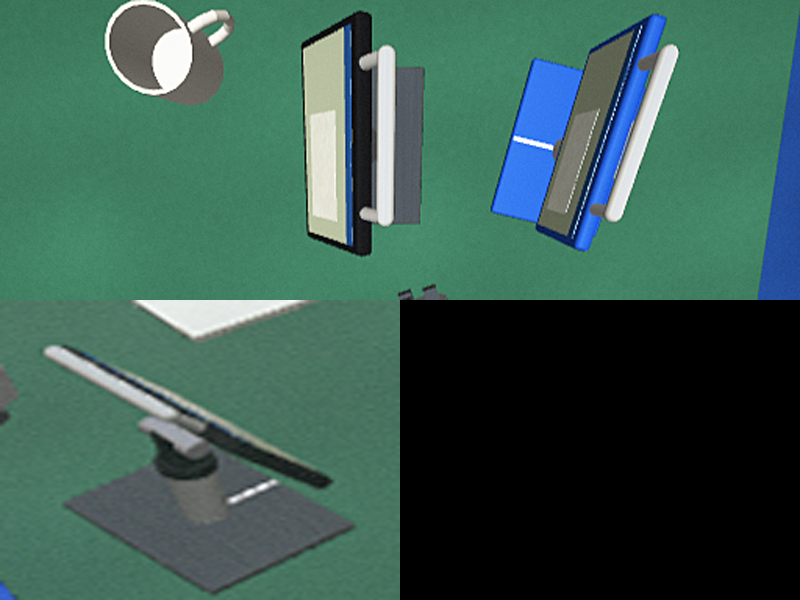

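Rail now reads (386,47)–(387,224) in the wrist view. The screen leans back and its face points along the white line.

```bash
python3 - <<'E'
from h import *
np.set_printoptions(precision=4,suppress=True)
w=last('wrist');s=last('scene');k=1/1.5625
W=[(386*k,50*k),(387*k,221*k)];S=[(165.0,118.9),(136.8,97.8)]
r=[tri(w,a,s,b) for a,b in zip(W,S)];print(r)
for z in(.2207,):
  P=[plane(w,*a,z) for a in W];d=P[0]-P[1];print(P,'mid',(P[0]+P[1])/2,'yaw',np.degrees(np.arctan2(d[1],d[0]))-90)
print('rear foot edge',*[plane(w,u*k,v*k,.01) for u,v in((424,68),(420,223))])
def model(y,t,q):
    y,t=np.radians([y,t]);c=np.array(q)/1000
    v=Ro.from_euler('y',t).apply(c);v=Ro.from_euler('z',y).apply(v);return v+[.521,-.3935,.13]
for y,t in((-3.6,26),(-3.6,30),(-3.6,34)):
    print(t,[(proj(w,model(y,t,q))*1.5625).round(0).tolist() for q in((-22,50,92),(-22,-50,92),(-15,90,60),(-15,-90,60),(-29,90,-60),(-29,-90,-60))])
h=cv2.cvtColor(w['color'],cv2.COLOR_RGB2HSV).astype(int)
m=(h[...,1]<60)&(h[...,2]>150);m[:,:241]=0;m[:,256:]=0
for a,b in((32,50),(60,90),(90,120),(120,135)):
    q=np.argwhere(m[a:b]);print(q.mean(0)+[a,0])
E
```

```text
[(array([ 0.5473, -0.3365,  0.2237]), np.float64(0.006758363550171862)), (array([ 0.5423, -0.4524,  0.221 ]), np.float64(0.00396952600249241))]
[array([ 0.5503, -0.3374,  0.2207]), array([ 0.544 , -0.4534,  0.2207])] mid [ 0.5472 -0.3954  0.2207] yaw -3.1210669363804584
rear foot edge [ 0.591  -0.3149  0.01  ] [ 0.5796 -0.4816  0.01  ]
26 [[378.0, 62.0], [379.0, 210.0], [369.0, 10.0], [370.0, 255.0], [303.0, 43.0], [310.0, 237.0]]
30 [[388.0, 62.0], [387.0, 210.0], [374.0, 11.0], [375.0, 255.0], [299.0, 42.0], [307.0, 238.0]]
34 [[397.0, 63.0], [396.0, 209.0], [380.0, 11.0], [380.0, 255.0], [295.0, 41.0], [304.0, 238.0]]
[ 40.4673 246.9698]
[ 74.2778 246.9074]
[104.8119 246.1724]
[127. 246.]
```

>>> play_rows(gripper=[-1,-1,-1,-1,-1,-1,-1,-1,-1,-1,-1,-1], delta_pos=[[6,-1,-1],[12,-2,-1],[18,-3,-1],[24,-4,-1],[30,-6,-1],[36,-7,-1],[42,-8,-1],[48,-9,-1],[54,-10,-1],[60,-11,-1],[66,-12,-1],[72,-13,-1]], turn=[[0,0,0.12],[0,0,0.24],[0,0,0.36],[0,0,0.48],[0,0,0.6],[0,0,0.72],[0,0,0.84],[0,0,0.96],[0,0,1.08],[0,0,1.2],[0,0,1.32],[0,0,1.43]])

```text
time: 11.75
position: [0.4564, 0.2437, 0.3938]
tool_rot: [0.999, 0.04, -0.0, -0.0]
ft_force: [1.3, -0.3, 0.2]
grip_width: 0.0868
grip_force: 0.0
```

>>> play_rows(gripper=[1,1,1], delta_pos=[[0,0,0],[0,0,0],[0,0,0]], turn=[[0,0,0],[0,0,0],[0,0,0]])

```text
time: 12.12
position: [0.4578, 0.2402, 0.394]
tool_rot: [0.999, 0.041, -0.0, 0.0]
ft_force: [0.3, -0.6, 0.2]
grip_width: 0.0644
grip_force: 0.0
```

```bash
python3 - <<'E'
from h import *
import go; go.go()
c=cam('wrist');s=cam('scene')
cv2.imwrite('pics/w3.png',cv2.resize(c['color'][:,:,::-1],(800,600),interpolation=cv2.INTER_CUBIC))
E
```

```text
t 12.12 pos [0.4578 0.2402 0.394 ] yaw 4.65 F [ 0.3 -0.6  0.2] w 0.0644 q [ 0.27  0.19  1.38 -0.    1.57  1.76]
```

View pics/w3.png

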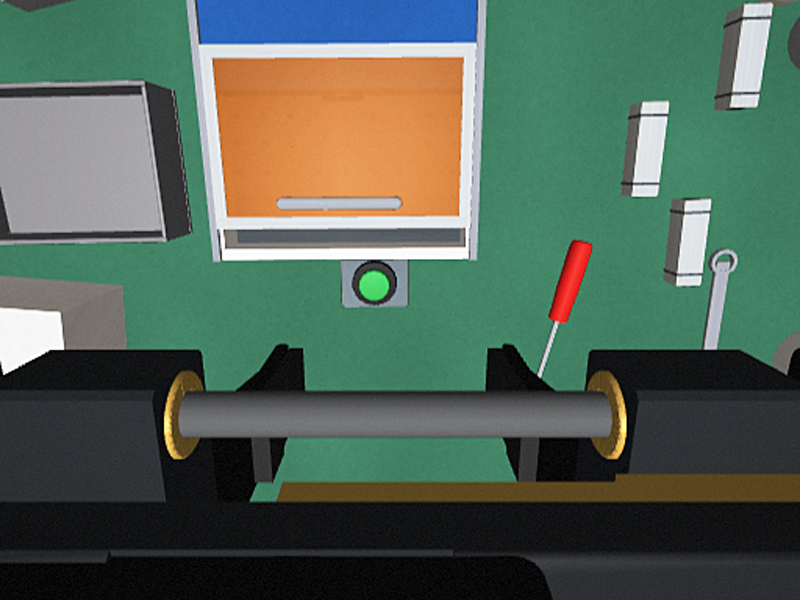

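Wrist view shows the handle from (277,203) to (402,203) and the button at (375,284). The window's front edge is at row 226 and the front wall's outer edge runs from (214,262) to (477,260).

```bash
python3 - <<'E'
from h import *
np.set_printoptions(precision=4,suppress=True)
w=last('wrist');s=last('scene');k=1/1.5625
q=lambda u,v,z:plane(w,u*k,v*k,z)
print('front wall',q(214,262,.065),q(477,260,.065),'rear amber',q(199,44,.075),q(477,43,.075))
print('window front',q(207,228,.075),q(472,227,.075))
print('handle',q(280,203,.107),q(399,203,.107),'mid',q(339.5,203,.107))
print('handle tri',tri(w,(277*k,203*k),s,(630*k,458*k)),tri(w,(402*k,203*k),s,(556*k,409*k)))
print('btn .04 .05',q(375,284,.04),q(375,284,.05),tri(w,(375*k,284*k),s,(588*k,386*k)))
h=cv2.cvtColor(w['color'],cv2.COLOR_RGB2HSV).astype(int)
print('inner wall front', q(222,247,.065),q(466,247,.065))
for b in(((688,243)),((648,149)),((744,55))): print('bar',q(*b,.03))
E
```

```text
front wall [0.4109 0.4363 0.065 ] [0.4362 0.1505 0.065 ] rear amber [0.6251 0.4439 0.075 ] [0.6472 0.1784 0.075 ]
window front [0.449  0.4396 0.075 ] [0.4724 0.1619 0.075 ]
handle [0.4839 0.3563 0.107 ] [0.4932 0.2408 0.107 ] mid [0.4886 0.2986 0.107 ]
handle tri (array([0.4825, 0.3628, 0.0953]), np.float64(0.0016975012920548733)) (array([0.4934, 0.2395, 0.105 ]), np.float64(0.0032660521177065313))
btn .04 .05 [0.3944 0.26   0.04  ] [0.3968 0.2598 0.05  ] (array([0.3979, 0.2592, 0.0544]), np.float64(0.0008790219567526689))
inner wall front [0.4281 0.4275 0.065 ] [0.4494 0.1642 0.065 ]
bar [ 0.4693 -0.0953  0.03  ]
bar [ 0.5677 -0.0273  0.03  ]
bar [ 0.6685 -0.1072  0.03  ]
```

```bash
cat > cell.py <<'E'
import sys
from h import *
import go
O=np.array([.5153,.3013]);A=np.radians(4.9);X=np.array([np.cos(A),np.sin(A)]);Y=np.array([-X[1],X[0]])
def w(x,y): return O+X*x/1000+Y*y/1000
def c(p): d=np.array(p)[:2]-O; return np.array([d@X,d@Y])*1000
if __name__=='__main__':
    p=robot.get_obs()['position']; print('cell mm',c(p).round(1),p[2].round(4))
    L=[]
    for a in sys.argv[1:]:
        v=[float(x) for x in a.split(',')]; q=w(v[0],v[1]); L.append((round(q[0],4),round(q[1],4),v[2]/1000,v[3] if len(v)>3 else 4.9))
    go.go(*L)
E
python3 cell.py -66,0,200 -66,0,62 80,0,62 92,0,62
```

```text
cell mm [-62.2 -56.1] 0.3942
t 12.22 pos [0.4581 0.2401 0.3942] yaw 4.62 F [1.3 0.1 1.6] w 0.0569 q [ 0.27  0.19  1.38 -0.    1.57  1.76]
(np.float64(0.4495), np.float64(0.2957), 0.2, 4.9) -> [-0.41, -5.61, 19.41] [0.0, 0.0, -0.005]
(np.float64(0.4495), np.float64(0.2957), 0.062, 4.9) -> [-0.4, -5.61, 33.21] [0.0, 0.0, -0.005]
(np.float64(0.595), np.float64(0.3081), 0.062, 4.9) -> [14.2, -5.68, 33.21] [0.0, 0.0, -0.005]
(np.float64(0.607), np.float64(0.3092), 0.062, 4.9) -> [15.4, -5.69, 33.21] [0.0, 0.0, -0.005]
```

>>> play_rows(gripper=[1,1,1,1,1,1,1,1,1,1,1], delta_pos=[[-0.4,-5.6,5],[-0.4,-5.6,10],[-0.4,-5.6,15],[-0.4,-5.6,20],[-0.4,-5.6,23],[-0.4,-5.6,26],[-0.4,-5.6,29],[-0.4,-5.6,31],[-0.4,-5.6,33.2],[-0.4,-5.6,33.2],[-0.4,-5.6,33.2]], turn=[[0,0,0],[0,0,0],[0,0,0],[0,0,0],[0,0,0],[0,0,0],[0,0,0],[0,0,0],[0,0,0],[0,0,0],[0,0,0]])

```text
time: 13.6
position: [0.4502, 0.2966, 0.0628]
tool_rot: [0.999, 0.041, 0.001, -0.0]
ft_force: [-0.9, -0.0, 0.0]
grip_width: 0.0004
grip_force: 0.0
```

>>> play_rows(gripper=[1,1,1,1,1,1,1,1,1,1], delta_pos=[[1.5,0,0],[3,0,0],[4.5,0,0],[6,0,0],[7.5,0,0],[9,0,0],[10.5,0,0],[12,0,0],[13.5,0,0],[14.3,0,0]], turn=[[0,0,0],[0,0,0],[0,0,0],[0,0,0],[0,0,0],[0,0,0],[0,0,0],[0,0,0],[0,0,0],[0,0,0]])

```text
time: 14.85
position: [0.593, 0.3089, 0.062]
tool_rot: [0.999, 0.041, 0.0, -0.0]
ft_force: [-2.5, 0.4, 0.7]
grip_width: 0.0005
grip_force: 1.1
```

```bash
python3 cell.py 92,0,62
```

```text
cell mm [78.   0.9] 0.062
t 14.85 pos [0.593  0.3089 0.062 ] yaw 4.73 F [-2.5  0.4  0.7] w 0.0005 q [0.31 0.73 1.41 0.   1.   1.8 ]
(np.float64(0.607), np.float64(0.3092), 0.062, 4.9) -> [1.4, 0.08, 0.0] [-0.0, -0.001, -0.003]
```

Pushing at about 2 N. I'll continue to the stop.

>>> play_rows(gripper=[1,1,1,1,1,1], delta_pos=[[0.4,0,0],[0.8,0,0],[1.2,0,0],[1.4,0,0],[1.6,0,0],[1.6,0,0]], turn=[[0,0,0],[0,0,0],[0,0,0],[0,0,0],[0,0,0],[0,0,0]])

```text
time: 15.6
position: [0.6078, 0.3101, 0.0621]
tool_rot: [0.999, 0.041, 0.0, 0.0]
ft_force: [-1.1, 0.5, -0.2]
grip_width: 0.0002
grip_force: 0.7
```

>>> play_rows(gripper=[1,1,1,1], delta_pos=[[0.2,0,0],[0.4,0,0],[0.5,0,0],[0.5,0,0]], turn=[[0,0,0],[0,0,0],[0,0,0],[0,0,0]])

```text
time: 16.1
position: [0.6108, 0.3103, 0.062]
tool_rot: [0.999, 0.041, -0.002, 0.0]
ft_force: [-5.2, 0.8, 0.7]
grip_width: 0.0005
grip_force: 2.7
```

>>> play_rows(gripper=[1,1,1], delta_pos=[[0.2,0,0],[0.4,0,0],[0.4,0,0]], turn=[[0,0,0],[0,0,0],[0,0,0]])

```text
time: 16.48
position: [0.6107, 0.3102, 0.062]
tool_rot: [0.999, 0.042, -0.006, 0.001]
ft_force: [-12.2, -1.0, 6.4]
grip_width: 0.0008
grip_force: 6.0
```

```bash
python3 cell.py; python3 go.py .44,-.096,.25,6
```

```text
cell mm [95.8  0.8] 0.062
t 16.48 pos [0.6107 0.3102 0.062 ] yaw 4.76 F [-12.2  -1.    6.4] w 0.0008 q [0.31 0.75 1.36 0.   1.05 1.79]
t 16.48 pos [0.6107 0.3102 0.062 ] yaw 4.76 F [-12.2  -1.    6.4] w 0.0008 q [0.31 0.75 1.36 0.   1.05 1.79]
(0.44, -0.096, 0.25, 6.0) -> [-20.61, 39.09, -18.5] [0.001, 0.012, -0.022]
```

>>> play_rows(gripper=[1,1,-1,-1,-1,-1,-1,-1,-1,-1,-1,-1], delta_pos=[[-2,0,0],[-2,0,-6],[-2,0,-12],[-3,0,-18],[-6,5,-22],[-9,11,-22],[-12,17,-22],[-15,23,-22],[-18,29,-22],[-20.5,35,-22],[-20.5,39,-22],[-20.5,39,-22]], turn=[[0,0,0],[0,0,0],[0,0,0],[0,0,0],[0,0,-0.02],[0,0,-0.02],[0,0,-0.02],[0,0,-0.02],[0,0,-0.02],[0,0,-0.02],[0,0,-0.02],[0,0,-0.02]])

```text
time: 17.98
position: [0.4457, -0.1001, 0.2832]
tool_rot: [0.999, 0.048, 0.002, 0.002]
ft_force: [-0.8, 0.7, -0.1]
grip_width: 0.0852
grip_force: 0.0
```

```bash
cat > bars.py <<'E'
from h import *
import go
np.set_printoptions(precision=4,suppress=True)
def rects(c,hi=1300,lo=150):
    h=cv2.cvtColor(c['color'],cv2.COLOR_RGB2HSV).astype(int)
    m=((h[...,1]<70)&(h[...,2]>150)).astype(np.uint8);m=cv2.morphologyEx(m,cv2.MORPH_CLOSE,np.ones((5,5),np.uint8))
    n,l,st,ce=cv2.connectedComponentsWithStats(m);out=[]
    for i in range(1,n):
        if st[i,4]<lo: continue
        r=cv2.minAreaRect(np.argwhere(l==i)[:,::-1].astype(np.float32));L,S=max(r[1]),min(r[1])
        if 2.2<L/S<5: out.append((ce[i],r,st[i,4]))
    return out
def run():
    go.go();w=cam('wrist');s=cam('scene');S=rects(s,lo=200)
    for ce,r,a in rects(w,lo=500):
        b=cv2.boxPoints(r);i=0 if np.linalg.norm(b[0]-b[1])>np.linalg.norm(b[1]-b[2]) else 1
        P,Q=plane(w,*b[i],.03),plane(w,*b[i+1],.03);d=P-Q;an=(np.degrees(np.arctan2(d[1],d[0]))+90)%180-90
        W=np.linalg.norm(plane(w,*b[(i+1)%4],.03)-plane(w,*b[(i+2)%4],.03))
        m=sorted([(tri(w,ce,s,x[0]) for x in S][k] for k in range(0)) if 0 else sorted([tri(w,ce,s,x[0]) for x in S],key=lambda x:x[1])[:1]
        print('px',np.array(r[0]).round(0),'on z.03',plane(w,*r[0],.03),'L,W',np.linalg.norm(d).round(4),W.round(4),'ang',an.round(1),'tri',[(x[0].round(4),round(x[1],4)) for x in m])
if __name__=='__main__': run()
E
sed -i 's/m=sorted(\[(tri.*if 0 else /m=/' bars.py; python3 bars.py
```

```text
t 17.98 pos [ 0.4457 -0.1001  0.2832] yaw 5.48 F [-0.8  0.7 -0.1] w 0.0852 q [-0.46  0.17  1.7  -0.    1.26  1.01]
px [210.  61.] on z.03 [ 0.5695 -0.0297  0.03  ] L,W 0.1007 0.0309 ang 5.5 tri [(array([ 0.5696, -0.0298,  0.0309]), np.float64(0.0005))]
px [256. 140.] on z.03 [ 0.4713 -0.1018  0.03  ] L,W 0.1003 0.0309 ang 7.8 tri [(array([ 0.4718, -0.1013,  0.0316]), np.float64(0.0003))]
px [290. 198.] on z.03 [ 0.3896 -0.1601  0.03  ] L,W 0.1596 0.0318 ang 6.0 tri [(array([ 0.3809, -0.1631,  0.0149]), np.float64(0.0027))]
```

Two views put bar A's top at z 31 mm and bar B's at 31 mm, both 100×31 mm, which matches. Candidates were the bars at wrist px (210,61) and (256,140), plus the wrench at (290,198), rejected for its 160 mm length. I'll grasp A with the fingers partly open to clear the wrench ring.

```bash
python3 go.py .4715,-.1015,.12,7.5 .4715,-.1015,-.024,7.5
```

```text
t 18.07 pos [ 0.4453 -0.0963  0.2827] yaw 5.73 F [-0.7 -0.3  0.1] w 0.0865 q [-0.46  0.17  1.7  -0.    1.26  1.01]
(0.4715, -0.1015, 0.12, 7.5) -> [2.52, 0.76, 16.27] [0.001, -0.002, -0.031]
(0.4715, -0.1015, -0.024, 7.5) -> [2.49, 0.74, 30.67] [0.001, -0.002, -0.031]
```

>>> play_rows(gripper=[-0.2,-0.2,-0.2,-0.2,-0.2,-0.2,-0.2,-0.2], delta_pos=[[2.5,0.7,5],[2.5,0.7,10],[2.5,0.7,15],[2.5,0.7,20],[2.5,0.7,23],[2.5,0.7,25],[2.5,0.7,25],[2.5,0.7,25]], turn=[[0,0,-0.03],[0,0,-0.03],[0,0,-0.03],[0,0,-0.03],[0,0,-0.03],[0,0,-0.03],[0,0,-0.03],[0,0,-0.03]])

```text
time: 19.08
position: [0.4712, -0.0985, 0.0328]
tool_rot: [0.998, 0.067, 0.001, 0.0]
ft_force: [1.2, 0.2, 0.2]
grip_width: 0.0523
grip_force: 0.0
```

```bash
python3 bars.py; python3 go.py .4715,-.1015,-.024,7.5
```

```text
t 19.07 pos [ 0.4712 -0.0985  0.0328] yaw 7.72 F [1.2 0.2 0.2] w 0.0523 q [-0.44  0.6   1.92  0.    0.62  1.  ]
px [164.  65.] on z.03 [ 0.5571 -0.0312  0.03  ] L,W 0.0744 0.0319 ang 5.5 tri [(array([ 0.5619, -0.0312,  0.0188]), np.float64(0.008))]
px [262. 196.] on z.03 [ 0.484  -0.1011  0.03  ] L,W 0.0739 0.0288 ang 7.0 tri [(array([ 0.4158, -0.1305, -0.3056]), np.float64(0.0495))]
t 19.18 pos [ 0.4712 -0.0991  0.0332] yaw 7.67 F [-0.6 -0.2 -0.1] w 0.0526 q [-0.44  0.6   1.92  0.    0.62  1.  ]
(0.4715, -0.1015, -0.024, 7.5) -> [-0.02, 0.24, 5.72] [0.001, -0.002, 0.003]
```

>>> play_rows(gripper=[-0.2,-0.2,-0.2,1,1,1,1,1,1,1], delta_pos=[[0,0.3,2],[0,0.3,4],[0,0.3,5.6],[0,0.3,5.6],[0,0.3,5.6],[0,0.3,5.6],[0,0.3,5.6],[0,0.3,5.6],[0,0.3,5.6],[0,0.3,5.6]], turn=[[0,0,0],[0,0,0],[0,0,0],[0,0,0],[0,0,0],[0,0,0],[0,0,0],[0,0,0],[0,0,0],[0,0,0]], squeeze=40)

```text
time: 20.42
position: [0.4714, -0.1026, -0.0229]
tool_rot: [0.998, 0.066, 0.001, 0.001]
ft_force: [-1.2, -0.8, 5.8]
grip_width: 0.0296
grip_force: 40.0
```

```bash
python3 cell.py 0,60,200 0,60,60 0,60,-1
```

```text
cell mm [ -78.2 -398.7] -0.0229
t 20.43 pos [ 0.4714 -0.1026 -0.0229] yaw 7.61 F [-1.2 -0.8  5.8] w 0.0296 q [-0.45  0.71  1.94 -0.    0.49  0.99]
(np.float64(0.5102), np.float64(0.3611), 0.2, 4.9) -> [10.03, -45.42, -22.33] [0.001, -0.002, 0.047]
(np.float64(0.5102), np.float64(0.3611), 0.06, 4.9) -> [10.0, -45.44, -8.33] [0.001, -0.002, 0.047]
(np.float64(0.5102), np.float64(0.3611), -0.001, 4.9) -> [9.99, -45.45, -2.23] [0.001, -0.002, 0.047]
```

>>> play_rows(gripper=[1,1,1,1,1,1,1,1,1,1,1,1], delta_pos=[[0,0,-3],[0,0,-8],[0,0,-13],[1,-5,-17],[2,-10,-20],[3,-16,-20],[4,-22,-20],[6,-28,-20],[8,-34,-20],[10,-40,-20],[10,-45.4,-20],[10,-45.4,-20]], turn=[[0,0,0],[0,0,0],[0,0,0],[0,0,0.05],[0,0,0.05],[0,0,0.05],[0,0,0.05],[0,0,0.05],[0,0,0.05],[0,0,0.05],[0,0,0.05],[0,0,0.05]])

```text
time: 21.92
position: [0.5075, 0.3649, 0.1751]
tool_rot: [0.999, 0.044, -0.001, -0.0]
ft_force: [0.2, -0.7, -1.4]
grip_width: 0.0295
grip_force: 40.0
```

```bash
python3 - <<'E'
from h import *
import go; go.go()
c=cam('wrist')
cv2.imwrite('pics/w4.png',cv2.resize(c['color'][:,:,::-1],(512,384)))
E
python3 cell.py 0,60,60 0,60,0
```

```text
t 21.93 pos [0.5075 0.3649 0.1751] yaw 5.07 F [ 0.2 -0.7 -1.4] w 0.0295 q [0.44 0.54 1.44 0.   1.16 1.93]
cell mm [-2.4 61.6] 0.175
t 21.98 pos [0.5077 0.3624 0.175 ] yaw 4.97 F [-1.1 -0.5 -3. ] w 0.0296 q [ 0.44  0.54  1.44 -0.    1.16  1.93]
(np.float64(0.5102), np.float64(0.3611), 0.06, 4.9) -> [0.27, 0.14, 11.5] [0.001, 0.002, 0.001]
(np.float64(0.5102), np.float64(0.3611), 0.0, 4.9) -> [0.28, 0.14, 17.5] [0.001, 0.002, 0.001]
```

View pics/w4.png

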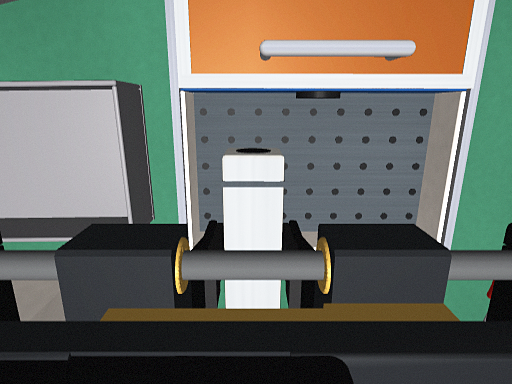

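The bar is held over the open well, with its front end at (253,150). The well's inner rim runs from column 188 to 463 and the bed is empty.

>>> play_rows(gripper=[1,1,1,1,1,1,1], delta_pos=[[0.3,0.1,5],[0.3,0.1,9],[0.3,0.1,12],[0.3,0.1,15],[0.3,0.1,16.5],[0.3,0.1,17.5],[0.3,0.1,17.5]], turn=[[0,0,0],[0,0,0],[0,0,0],[0,0,0],[0,0,0],[0,0,0],[0,0,0]])

```text
time: 22.85
position: [0.5127, 0.3599, 0.0011]
tool_rot: [0.999, 0.041, -0.0, 0.0]
ft_force: [0.2, 0.4, -2.6]
grip_width: 0.0293
grip_force: 40.0
```

>>> play_rows(gripper=[1,1], delta_pos=[[0,0,0.2],[0,0,0.2]], turn=[[0,0,0],[0,0,0]])

```text
time: 23.1
position: [0.5131, 0.3607, -0.0001]
tool_rot: [0.999, 0.041, 0.001, -0.0]
ft_force: [0.0, 1.0, -2.5]
grip_width: 0.0296
grip_force: 40.0
```

>>> play_rows(gripper=[1,1,1], delta_pos=[[0,0,0.1],[0,0,0.25],[0,0,0.25]], turn=[[0,0,0],[0,0,0],[0,0,0]])

```text
time: 23.48
position: [0.5128, 0.3605, -0.0028]
tool_rot: [0.999, 0.041, 0.0, -0.0]
ft_force: [-1.2, -0.1, 1.5]
grip_width: 0.0296
grip_force: 40.0
```

>>> play_rows(gripper=[-0.2,-0.2,-0.2,-0.2,-0.2,-0.2,-0.2], delta_pos=[[0,0,0],[0,0,0],[0,0,0],[0,0,-3],[0,0,-9],[0,0,-15],[0,0,-18]], turn=[[0,0,0],[0,0,0],[0,0,0],[0,0,0],[0,0,0],[0,0,0],[0,0,0]])

```text
time: 24.35
position: [0.5143, 0.3612, 0.1807]
tool_rot: [0.999, 0.041, 0.003, -0.001]
ft_force: [0.1, -0.4, -1.1]
grip_width: 0.0521
grip_force: 0.0
```

>>> play_rows(gripper=[-0.2,-0.2,-0.2,-0.2,-0.2,-0.2,-0.2,-0.2,-0.2], delta_pos=[[0,6,-7],[0,12,-7],[0,18,-7],[0,24,-7],[0,30,-7],[0,36,-7],[0.2,42,-7],[0.2,42,-7],[0.2,42,-7]], turn=[[0,0,0],[0,0,0],[0,0,0],[0,0,0],[0,0,0],[0,0,0],[0,0,0],[0,0,0],[0,0,0]])

```text
time: 25.48
position: [0.549, -0.0582, 0.2464]
tool_rot: [0.999, 0.041, -0.0, -0.0]
ft_force: [0.2, 0.1, -0.4]
grip_width: 0.0522
grip_force: 0.0
```

```bash
python3 bars.py
```

```text
t 25.48 pos [ 0.549  -0.0582  0.2464] yaw 4.65 F [ 0.2  0.1 -0.4] w 0.0522 q [-0.31  0.36  1.54  0.    1.24  1.18]
px [ 36. 115.] on z.03 [0.5853 0.2264 0.03  ] L,W 0.2828 0.0943 ang 7.6 tri [(array([0.6378, 0.0515, 0.2628]), np.float64(0.0434))]
px [308.  67.] on z.03 [ 0.6709 -0.1152  0.03  ] L,W 0.1001 0.0288 ang 5.6 tri [(array([ 0.6708, -0.1147,  0.031 ]), np.float64(0.0002))]
px [234. 143.] on z.03 [ 0.5698 -0.03    0.03  ] L,W 0.0995 0.031 ang 6.4 tri [(array([ 0.5702, -0.0296,  0.0313]), np.float64(0.0005))]
```

```bash
python3 go.py .570,-.030,.03,6 .570,-.030,-.021,6
```

```text
t 25.57 pos [ 0.5489 -0.0566  0.2465] yaw 4.82 F [-0.4  0.4  0.1] w 0.0524 q [-0.31  0.36  1.54  0.    1.24  1.18]
(0.57, -0.03, 0.03, 6.0) -> [2.34, -2.45, 21.65] [-0.001, 0.001, -0.021]
(0.57, -0.03, -0.021, 6.0) -> [2.35, -2.45, 26.75] [-0.001, 0.001, -0.021]
```

>>> play_rows(gripper=[-0.2,-0.2,-0.2,-0.2,-0.2,-0.2,-0.2], delta_pos=[[2.3,-2.5,5],[2.3,-2.5,10],[2.3,-2.5,15],[2.3,-2.5,19],[2.3,-2.5,21.6],[2.3,-2.5,21.6],[2.3,-2.5,21.6]], turn=[[0,0,-0.02],[0,0,-0.02],[0,0,-0.02],[0,0,-0.02],[0,0,-0.02],[0,0,-0.02],[0,0,-0.02]])

```text
time: 26.45
position: [0.571, -0.0303, 0.0316]
tool_rot: [0.999, 0.052, 0.001, 0.0]
ft_force: [0.2, -0.7, 0.4]
grip_width: 0.0522
grip_force: 0.0
```

```bash
python3 bars.py; python3 go.py .570,-.030,-.021,6
```

```text
t 26.45 pos [ 0.571  -0.0303  0.0316] yaw 5.99 F [ 0.2 -0.7  0.4] w 0.0522 q [-0.25  0.67  1.69  0.    0.78  1.22]
px [412.  83.] on z.03 [ 0.6641 -0.1163  0.03  ] L,W 0.0862 0.0295 ang 6.1 tri [(array([ 0.6666, -0.1218,  0.0153]), np.float64(0.0011))]
px [256. 197.] on z.03 [ 0.583  -0.0293  0.03  ] L,W 0.0722 0.0287 ang 5.0 tri [(array([ 0.5843, -0.0293,  0.0275]), np.float64(0.0029))]
t 26.55 pos [ 0.5715 -0.0309  0.0323] yaw 5.94 F [-0.1 -0.9  0.7] w 0.0525 q [-0.25  0.67  1.69  0.    0.78  1.22]
(0.57, -0.03, -0.021, 6.0) -> [-0.15, -0.11, 5.33] [0.001, -0.003, -0.001]
```

>>> play_rows(gripper=[-0.2,-0.2,-0.2,1,1,1,1,1,1,1], delta_pos=[[-0.1,0,2],[-0.1,0,4],[-0.1,0,5.3],[-0.1,0,5.3],[-0.1,0,5.3],[-0.1,0,5.3],[-0.1,0,5.3],[-0.1,0,5.3],[-0.1,0,5.3],[-0.1,0,5.3]], turn=[[0,0,0],[0,0,0],[0,0,0],[0,0,0],[0,0,0],[0,0,0],[0,0,0],[0,0,0],[0,0,0],[0,0,0]])

```text
time: 27.8
position: [0.5699, -0.0315, -0.0216]
tool_rot: [0.999, 0.051, 0.001, 0.0]
ft_force: [-0.6, -0.3, 5.3]
grip_width: 0.0297
grip_force: 40.0
```

```bash
python3 cell.py 0,0,180 0,0,0
```

```text
cell mm [  25.9 -336.3] -0.0216
t 27.8 pos [ 0.5699 -0.0315 -0.0216] yaw 5.89 F [-0.6 -0.3  5.3] w 0.0297 q [-0.25  0.76  1.71 -0.    0.67  1.22]
(np.float64(0.5153), np.float64(0.3013), 0.18, 4.9) -> [-1.98, -33.66, -20.18] [0.001, -0.001, 0.017]
(np.float64(0.5153), np.float64(0.3013), 0.0, 4.9) -> [-2.01, -33.67, -2.18] [0.001, -0.001, 0.017]
```

>>> play_rows(gripper=[1,1,1,1,1,1,1,1,1,1,1], delta_pos=[[0,0,-3],[0,0,-8],[0,0,-13],[0,-5,-17],[-1,-10,-19],[-1,-16,-19],[-2,-22,-19],[-2,-28,-19],[-2,-33.6,-19],[-2,-33.6,-19],[-2,-33.6,-19]], turn=[[0,0,0],[0,0,0],[0,0,0],[0,0,0.02],[0,0,0.02],[0,0,0.02],[0,0,0.02],[0,0,0.02],[0,0,0.02],[0,0,0.02],[0,0,0.02]])

```text
time: 29.18
position: [0.5138, 0.3005, 0.1668]
tool_rot: [0.999, 0.042, -0.001, 0.001]
ft_force: [0.0, 0.5, -1.7]
grip_width: 0.0296
grip_force: 40.0
```

```bash
python3 cell.py 0,0,0; python3 -c "
from h import *
cam('wrist','w5');cam('scene')"
```

```text
cell mm [-1.5 -0.7] 0.1668
t 29.18 pos [0.5138 0.3005 0.1668] yaw 4.8 F [ 0.   0.5 -1.7] w 0.0296 q [ 0.34  0.51  1.53 -0.    1.11  1.83]
(np.float64(0.5153), np.float64(0.3013), 0.0, 4.9) -> [0.19, -0.09, 16.68] [0.001, 0.002, -0.002]
```

View pics/w5.png

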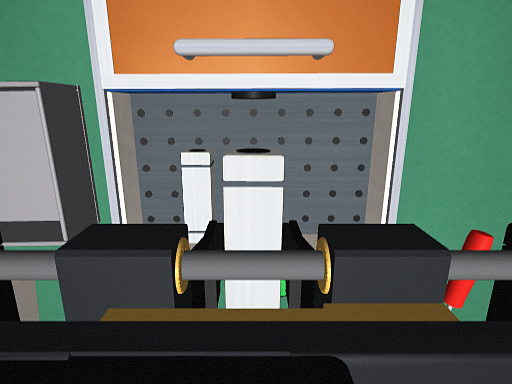

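Bar A lies in the bed at (195,200), parallel to the walls. Bar B is held beside it at (253,200) with clearance, so I'll lower it.

>>> play_rows(gripper=[1,1,1,1,1,1,1], delta_pos=[[0.1,0,5],[0.1,0,9],[0.1,0,12],[0.1,0,15],[0.1,0,16.2],[0.1,0,16.8],[0.1,0,16.8]], turn=[[0,0,0],[0,0,0],[0,0,0],[0,0,0],[0,0,0],[0,0,0],[0,0,0]])

```text
time: 30.15
position: [0.5165, 0.3007, 0.0002]
tool_rot: [0.999, 0.041, 0.0, -0.0]
ft_force: [0.2, -0.1, -2.0]
grip_width: 0.0295
grip_force: 40.0
```

>>> play_rows(gripper=[1,1], delta_pos=[[0,0,0.2],[0,0,0.2]], turn=[[0,0,0],[0,0,0]])

```text
time: 30.4
position: [0.5165, 0.3012, -0.0015]
tool_rot: [0.999, 0.041, 0.001, -0.0]
ft_force: [-0.3, 0.3, -0.0]
grip_width: 0.0296
grip_force: 40.0
```

>>> play_rows(gripper=[1,1,-0.2,-0.2,-0.2,-0.2,-0.2,-0.2,-0.2], delta_pos=[[0,0,0.1],[0,0,0.1],[0,0,0.1],[0,0,0.1],[0,0,0.1],[0,0,-3],[0,0,-9],[0,0,-15],[0,0,-20]], turn=[[0,0,0],[0,0,0],[0,0,0],[0,0,0],[0,0,0],[0,0,0],[0,0,0],[0,0,0],[0,0,0]])

```text
time: 31.52
position: [0.5161, 0.301, 0.2]
tool_rot: [0.999, 0.041, 0.001, -0.0]
ft_force: [0.6, 0.3, 0.1]
grip_width: 0.0522
grip_force: 0.0
```

>>> play_rows(gripper=[-0.2,-0.2,-0.2,-0.2,-0.2,-0.2,-0.2,-0.2,-0.2,-0.2], delta_pos=[[0,6,-5],[0,12,-5],[1,18,-5],[3,24,-5],[5,30,-5],[7,36,-5],[8.7,41,-5],[8.7,44,-5],[8.7,44,-5],[8.7,44,-5]], turn=[[0,0,0],[0,0,0],[0,0,0],[0,0,0],[0,0,0],[0,0,0],[0,0,0],[0,0,0],[0,0,0],[0,0,0]])

```text
time: 32.78
position: [0.6383, -0.1295, 0.2472]
tool_rot: [0.999, 0.041, -0.001, -0.001]
ft_force: [-0.4, 1.0, -0.7]
grip_width: 0.0523
grip_force: 0.0
```

```bash
python3 bars.py; python3 go.py .6708,-.115,.03,5.8
```

```text
t 32.77 pos [ 0.6383 -0.1295  0.2472] yaw 4.75 F [-0.4  1.  -0.7] w 0.0523 q [-0.37  0.51  1.29  0.    1.35  1.12]
px [245. 135.] on z.03 [ 0.6706 -0.1148  0.03  ] L,W 0.0997 0.0312 ang 6.2 tri [(array([ 0.6711, -0.1149,  0.0309]), np.float64(0.001))]
t 32.88 pos [ 0.6385 -0.1288  0.2476] yaw 4.84 F [-0.3  0.3  0.1] w 0.0525 q [-0.37  0.51  1.29  0.    1.35  1.12]
(0.6708, -0.115, 0.03, 5.8) -> [3.34, -1.09, 21.76] [-0.001, 0.0, -0.017]
```

```bash
python3 -c "
from h import *
s=last('scene');cam('top');t=last('top');k=1/1.5625
print('cleaner cap',tri(s,(250*k,360*k),t,(450*k,201*k)))
print('cleaner base front edge',plane(s,267*k,416*k,0),'right edge',plane(s,284*k,405*k,0), 'left',plane(s,247*k,398*k,0))
print('collar',tri(s,(266*k,352*k),t,(476*k,239*k)))
c=cam('wrist');cv2.imwrite('pics/w6.png',c['color'][:,:,::-1])
print([proj(c,(x,y,z)).round() for x,y,z in((.708,-.115,.10),(.708,-.02,.1),(.708,-.21,.1))])
"
```

```text
cleaner cap (array([ 0.75158723, -0.14489526,  0.150141  ]), np.float64(0.001748000788676077))
cleaner base front edge [ 0.77172916 -0.12248201  0.        ] right edge [ 0.73925932 -0.11531044  0.        ] left [ 7.72052658e-01 -1.72325866e-01 -1.11022302e-16]
collar (array([ 0.69719214, -0.20726613,  0.01809008]), np.float64(0.00783196172599034))
[array([247., 106.]), array([158.,  98.]), array([335., 114.])]
```

View pics/w6.png

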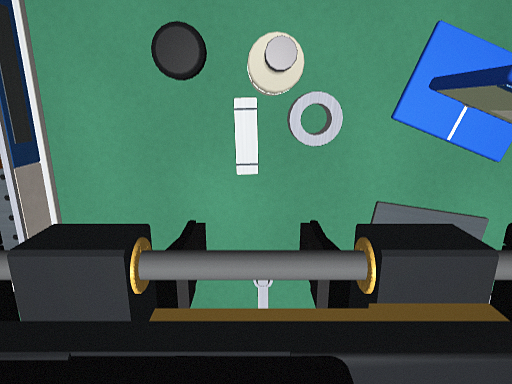

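Bar C is at (245,135). The 160 mm cleaner at (275,62) and collar at (316,118) are close, so I'll grip C 18 mm nearer its robot end for clearance.

>>> play_rows(gripper=[-0.2,-0.2,-0.2,-0.2,-0.2,-0.2,-0.2], delta_pos=[[1.5,-1.1,5],[1.5,-1.1,10],[1.5,-1.1,15],[1.5,-1.1,19],[1.5,-1.1,21.7],[1.5,-1.1,21.7],[1.5,-1.1,21.7]], turn=[[0,0,-0.02],[0,0,-0.02],[0,0,-0.02],[0,0,-0.02],[0,0,-0.02],[0,0,-0.02],[0,0,-0.02]])

```text
time: 33.85
position: [0.6541, -0.118, 0.032]
tool_rot: [0.999, 0.052, 0.001, 0.0]
ft_force: [0.5, 0.0, 0.1]
grip_width: 0.0524
grip_force: 0.0
```

```bash
python3 bars.py; python3 go.py .653,-.117,-.020,6
```

```text
t 33.85 pos [ 0.6541 -0.118   0.032 ] yaw 5.93 F [0.5 0.  0.1] w 0.0524 q [-0.35  0.76  1.44  0.    0.93  1.12]
px [425.  18.] on z.03 [ 0.7829 -0.2033  0.03  ] L,W 0.0651 0.0197 ang -84.1 tri [(array([0.647 , 0.0273, 0.4757]), np.float64(0.0453))]
px [254. 182.] on z.03 [ 0.676  -0.1149  0.03  ] L,W 0.091 0.0287 ang 4.9 tri [(array([ 0.6804, -0.1151,  0.0263]), np.float64(0.009))]
t 33.95 pos [ 0.6545 -0.1184  0.0327] yaw 5.92 F [ 1.  -0.6 -0. ] w 0.0523 q [-0.35  0.76  1.44  0.    0.93  1.12]
(0.653, -0.117, -0.02, 6.0) -> [-0.15, -0.16, 5.27] [0.002, -0.003, -0.001]
```

>>> play_rows(gripper=[-0.2,-0.2,-0.2,1,1,1,1,1,1,1], delta_pos=[[-0.1,-0.1,2],[-0.1,-0.1,4],[-0.1,-0.1,5.2],[-0.1,-0.1,5.2],[-0.1,-0.1,5.2],[-0.1,-0.1,5.2],[-0.1,-0.1,5.2],[-0.1,-0.1,5.2],[-0.1,-0.1,5.2],[-0.1,-0.1,5.2]], turn=[[0,0,0],[0,0,0],[0,0,0],[0,0,0],[0,0,0],[0,0,0],[0,0,0],[0,0,0],[0,0,0],[0,0,0]])

```text
time: 35.2
position: [0.6525, -0.1176, -0.0207]
tool_rot: [0.999, 0.051, 0.001, 0.0]
ft_force: [-1.0, -0.8, 4.7]
grip_width: 0.0295
grip_force: 40.0
```

```bash
python3 cell.py -18,-62,180 -18,-62,2
```

```text
cell mm [ 100.9 -429.1] -0.0207
t 35.2 pos [ 0.6525 -0.1176 -0.0207] yaw 5.89 F [-1.  -0.8  4.7] w 0.0295 q [-0.35  0.84  1.46 -0.    0.84  1.12]
(np.float64(0.5027), np.float64(0.238), 0.18, 4.9) -> [-11.22, -36.9, -20.11] [0.001, -0.001, 0.017]
(np.float64(0.5027), np.float64(0.238), 0.002, 4.9) -> [-11.25, -36.91, -2.31] [0.001, -0.001, 0.017]
```

>>> play_rows(gripper=[1,1,1,1,1,1,1,1,1,1,1,1], delta_pos=[[0,0,-3],[0,0,-7],[-1,0,-12],[-3,-4,-17],[-5,-9,-19],[-7,-14,-19],[-9,-20,-19],[-11.2,-26,-19],[-11.2,-32,-19],[-11.2,-36.9,-19],[-11.2,-36.9,-19],[-11.2,-36.9,-19]], turn=[[0,0,0],[0,0,0],[0,0,0],[0,0,0.02],[0,0,0.02],[0,0,0.02],[0,0,0.02],[0,0,0.02],[0,0,0.02],[0,0,0.02],[0,0,0.02],[0,0,0.02]])

```text
time: 36.7
position: [0.5014, 0.238, 0.1677]
tool_rot: [0.999, 0.042, -0.001, 0.0]
ft_force: [0.1, 0.1, -1.7]
grip_width: 0.0295
grip_force: 40.0
```

```bash
python3 cell.py -18,-62,1; python3 -c "
from h import *
cam('wrist','w7')"
```

```text
cell mm [-19.3 -61.9] 0.1677
t 36.7 pos [0.5014 0.238  0.1677] yaw 4.8 F [ 0.1  0.1 -1.7] w 0.0295 q [ 0.24  0.46  1.63 -0.    1.06  1.73]
(np.float64(0.5027), np.float64(0.238), 0.001, 4.9) -> [0.18, -0.0, 16.67] [0.001, 0.003, -0.002]
```

View pics/w7.png

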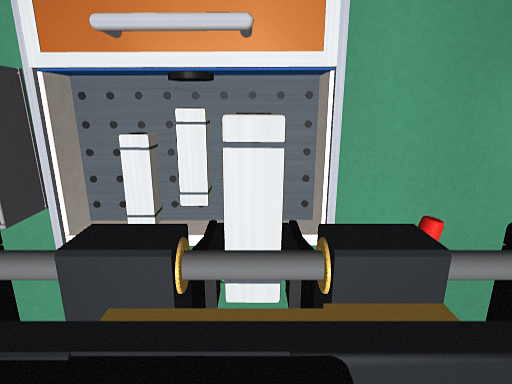

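Bars A (140,178) and B (192,157) lie separately in the bed, and the right part is free for C. I'll check their positions, since A looks a bit shifted.

```bash
python3 -c "
from h import *
from cell import c
w=last('wrist')
for n,P in(('A',[(119,134),(152,134),(127,224),(159,222)]),('B',[(175,109),(206,109),(180,206),(209,206)])):
    print(n,[c(plane(w,u,v,.05)).round(0) for u,v in P])
print('walls z.065',[c(plane(w,u,v,.065)).round(0) for u,v in((37,70),(330,70))],'bed edge',[c(plane(w,u,v,.02)).round(0) for u,v in((75,78),(322,78),(318,215))])"
```

```text
A [array([24., 73.]), array([24., 40.]), array([-71.,  75.]), array([-69.,  40.])]
B [array([48., 15.]), array([ 48., -15.]), array([-51.,  17.]), array([-51., -14.])]
walls z.065 [array([ 83., 134.]), array([  82., -130.])] bed edge [array([ 80., 125.]), array([  79., -133.]), array([ -72., -136.])]
```

>>> play_rows(gripper=[1,1,1,1,1,1,1], delta_pos=[[0.2,0,5],[0.2,0,9],[0.2,0,12],[0.2,0,15],[0.2,0,16.2],[0.2,0,16.8],[0.2,0,16.9]], turn=[[0,0,0],[0,0,0],[0,0,0],[0,0,0],[0,0,0],[0,0,0],[0,0,0]])

```text
time: 37.62
position: [0.5053, 0.2382, 0.0001]
tool_rot: [0.999, 0.041, 0.0, -0.0]
ft_force: [-0.1, -0.3, -2.1]
grip_width: 0.0297
grip_force: 40.0
```

>>> play_rows(gripper=[1,1], delta_pos=[[0,0,0.2],[0,0,0.2]], turn=[[0,0,0],[0,0,0]])

```text
time: 37.88
position: [0.5056, 0.2385, -0.0007]
tool_rot: [0.999, 0.042, 0.001, -0.0]
ft_force: [-1.0, -1.4, 4.1]
grip_width: 0.0294
grip_force: 40.0
```

>>> play_rows(gripper=[-0.2,-0.2,-0.2,-0.2,-0.2,-0.2,-0.2,-0.2,-0.2,-0.2], delta_pos=[[0,0,0],[0,0,0],[0,0,0],[0,0,-3],[0,0,-9],[0,0,-15],[-3,-3,-21],[-7,-6,-26],[-9,-6,-27],[-9,-6,-27]], turn=[[0,0,0],[0,0,0],[0,0,0],[0,0,0],[0,0,0],[0,0,0],[0,0,0],[0,0,0],[0,0,0],[0,0,0]])

```text
time: 39.12
position: [0.4088, 0.2918, 0.2697]
tool_rot: [0.999, 0.043, 0.002, -0.001]
ft_force: [0.4, 0.2, -1.0]
grip_width: 0.0522
grip_force: 0.0
```

```bash
python3 -c "
from h import *
from cell import c
import go; go.go()
w=cam('wrist');s=cam('scene')
h=cv2.cvtColor(w['color'],cv2.COLOR_RGB2HSV).astype(int)
a=proj(w,(.52,.30,.05));m=((h[...,1]<45)&(h[...,2]>165)).astype(np.uint8);m=cv2.morphologyEx(m,cv2.MORPH_CLOSE,np.ones((5,5),np.uint8))
n,l,st,ce=cv2.connectedComponentsWithStats(m)
for i in range(1,n):
    if st[i,4]>300: print(st[i],[c(plane(w,*q,.05)).round(0).tolist() for q in cv2.boxPoints(cv2.minAreaRect(np.argwhere(l==i)[:,::-1].astype(np.float32)))])
im=np.zeros((600,800,3),np.uint8);im[:384,:512]=w['color'];im[384:,:300]=cv2.resize(s['color'][220:370,250:450],(300,216));cv2.imwrite('pics/w8.png',im[:,:,::-1])
"
```

```text
t 39.12 pos [0.4088 0.2918 0.2697] yaw 4.89 F [ 0.4  0.2 -1. ] w 0.0522 q [0.4  0.26 1.62 0.   1.25 1.88]
[    0     0   102   134 11385] [[84.0, 307.0], [87.0, 186.0], [-68.0, 201.0], [-71.0, 335.0]]
[ 129    0  251  190 8520] [[86.0, 149.0], [86.0, -148.0], [-146.0, -172.0], [-146.0, 172.0]]
[ 289   32   27   85 1978] [[-48.0, -43.0], [53.0, -46.0], [51.0, -75.0], [-50.0, -74.0]]
[ 241   34   24   85 1996] [[49.0, 16.0], [49.0, -12.0], [-51.0, -13.0], [-51.0, 17.0]]
[  0 192  16  58 726] [[-150.0, 352.0], [-150.0, 331.0], [-236.0, 347.0], [-236.0, 369.0]]
```

```bash
python3 -c "
from h import *
from cell import c,w as cw
w=last('wrist');s=last('scene')
def P(cam_,x,y,z): return proj(cam_,[*cw(x,y),z])
for n,cm in(('w',w),('s',s)):
    poly=np.array([P(cm,x,y,.05) for x,y in((-80,112),(-80,25),(72,25),(72,112))],np.int32)
    k=np.zeros((384,512),np.uint8);cv2.fillPoly(k,[poly],1)
    h=cv2.cvtColor(cm['color'],cv2.COLOR_RGB2HSV).astype(int)
    for thr in(150,185,200):
        m=((h[...,1]<45)&(h[...,2]>thr)&(k>0)).astype(np.uint8);num,l,st,ce=cv2.connectedComponentsWithStats(m)
        for i in range(1,num):
            if st[i,4]>150: print(n,thr,st[i],ce[i].round(1),[c(plane(cm,*q,.05)).round(0).tolist() for q in cv2.boxPoints(cv2.minAreaRect(np.argwhere(l==i)[:,::-1].astype(np.float32)))])
"
```

```text
w 150 [195  56  24  12 263] [206.4  62. ] [[24.0, 73.0], [24.0, 45.0], [12.0, 45.0], [12.0, 74.0]]
w 150 [ 195   69   25   58 1333] [207.4  97.3] [[9.0, 74.0], [10.0, 45.0], [-61.0, 45.0], [-62.0, 75.0]]
w 150 [198 128  22  10 220] [208.5 132.5] [[-63.0, 73.0], [-63.0, 46.0], [-75.0, 46.0], [-75.0, 74.0]]
w 185 [195  57  24  11 258] [206.2  62. ] [[23.0, 73.0], [23.0, 45.0], [12.0, 45.0], [12.0, 74.0]]
w 185 [ 195   70   25   56 1281] [207.3  97.3] [[8.0, 74.0], [9.0, 45.0], [-59.0, 45.0], [-60.0, 76.0]]
w 185 [198 128  22  10 213] [208.4 132.6] [[-63.0, 73.0], [-63.0, 46.0], [-75.0, 46.0], [-75.0, 74.0]]
w 200 [195  57  24  11 235] [206.2  61.6] [[23.0, 73.0], [23.0, 45.0], [12.0, 45.0], [12.0, 74.0]]
w 200 [ 195   70   25   56 1276] [207.3  97.4] [[8.0, 74.0], [9.0, 45.0], [-59.0, 45.0], [-60.0, 76.0]]
w 200 [198 128  22  10 204] [208.3 132.9] [[-63.0, 73.0], [-63.0, 46.0], [-75.0, 46.0], [-75.0, 74.0]]
s 150 [380 279  28  41 477] [393.3 298.8] [[28.0, 45.0], [-75.0, 43.0], [-78.0, 74.0], [25.0, 74.0]]
s 185 [383 285  22  28 322] [393.7 298.2] [[9.0, 45.0], [-59.0, 46.0], [-61.0, 74.0], [7.0, 73.0]]
s 200 [383 285  22  28 244] [393.5 298.8] [[8.0, 46.0], [-58.0, 46.0], [-60.0, 74.0], [6.0, 72.0]]
```

All three bars lie flat and separate: A at y 45–74, B at −13–17 and C at −75–−43 mm, all inside the well. Next I'll shut the guard.

```bash
python3 cell.py 150,0,270 150,0,62
```

```text
cell mm [-105.8   -1.5] 0.2675
t 39.23 pos [0.41   0.2908 0.2675] yaw 4.77 F [-0.9 -0.8  0.3] w 0.0521 q [ 0.39  0.26  1.62 -0.    1.25  1.88]
(np.float64(0.6648), np.float64(0.3141), 0.27, 4.9) -> [25.58, -0.2, -0.24] [0.0, -0.001, -0.002]
(np.float64(0.6648), np.float64(0.3141), 0.062, 4.9) -> [25.57, -0.21, 20.56] [0.0, -0.001, -0.002]
```

>>> play_rows(gripper=[1,1,1,1,1,1,1,1,1,1,1,1], delta_pos=[[6,-0.2,0],[12,-0.2,0],[18,-0.2,0],[24,-0.2,0],[25.6,-0.2,0],[25.6,-0.2,0],[25.6,-0.2,5],[25.6,-0.2,10],[25.6,-0.2,15],[25.6,-0.2,18],[25.6,-0.2,20.4],[25.6,-0.2,20.4]], turn=[[0,0,0],[0,0,0],[0,0,0],[0,0,0],[0,0,0],[0,0,0],[0,0,0],[0,0,0],[0,0,0],[0,0,0],[0,0,0],[0,0,0]])

```text
time: 40.72
position: [0.6615, 0.3129, 0.0604]
tool_rot: [0.999, 0.041, -0.004, 0.001]
ft_force: [-0.8, -0.2, -0.7]
grip_width: 0.0006
grip_force: 0.0
```

>>> play_rows(gripper=[1,1,1,1,1,1,1,1,1,1,1,1], delta_pos=[[-1.5,0,0],[-3,0,0],[-4.5,0,0],[-6,0,0],[-7.5,0,0],[-9,0,0],[-10.5,0,0],[-12,0,0],[-13.5,0,0],[-15,0,0],[-16.5,0,0],[-18,0,0]], turn=[[0,0,0],[0,0,0],[0,0,0],[0,0,0],[0,0,0],[0,0,0],[0,0,0],[0,0,0],[0,0,0],[0,0,0],[0,0,0],[0,0,0]])

```text
time: 42.22
position: [0.4847, 0.2993, 0.0638]
tool_rot: [0.999, 0.041, 0.0, -0.0]
ft_force: [3.0, 0.7, 2.4]
grip_width: 0.0002
grip_force: 1.2
```

```bash
python3 cell.py -43,0,62
```

```text
cell mm [-30.7   0.6] 0.0638
t 42.23 pos [0.4847 0.2993 0.0638] yaw 4.74 F [3.  0.7 2.4] w 0.0002 q [0.36 0.62 1.68 0.   0.84 1.84]
(np.float64(0.4725), np.float64(0.2976), 0.062, 4.9) -> [-1.23, 0.07, 0.18] [-0.0, -0.001, -0.003]
```

>>> play_rows(gripper=[1,1,1,1,1], delta_pos=[[-0.5,0,0],[-1,0,0],[-1.3,0,0],[-1.6,0,0],[-1.6,0,0]], turn=[[0,0,0],[0,0,0],[0,0,0],[0,0,0],[0,0,0]])

```text
time: 42.85
position: [0.4754, 0.2984, 0.0639]
tool_rot: [0.999, 0.042, 0.005, -0.001]
ft_force: [9.9, -0.2, -5.4]
grip_width: 0.0006
grip_force: 5.0
```

>>> play_rows(gripper=[1,1,1], delta_pos=[[-0.3,0,0],[-0.4,0,0],[-0.4,0,0]], turn=[[0,0,0],[0,0,0],[0,0,0]])

```text
time: 43.22
position: [0.4756, 0.2986, 0.0642]
tool_rot: [0.999, 0.042, 0.009, -0.001]
ft_force: [15.9, -0.9, -10.5]
grip_width: 0.0004
grip_force: 7.8
```

```bash
python3 cell.py -43,0,62
```

```text
cell mm [-39.8   0.7] 0.0642
t 43.23 pos [0.4756 0.2986 0.0642] yaw 4.77 F [ 15.9  -0.9 -10.5] w 0.0004 q [ 0.36  0.61  1.71 -0.    0.8   1.85]
(np.float64(0.4725), np.float64(0.2976), 0.062, 4.9) -> [-0.32, 0.07, 0.21] [-0.002, -0.019, -0.002]
```

>>> play_rows(gripper=[1,1,1,1,1,1], delta_pos=[[2,0,0],[2.5,0,-4],[2.5,0,-10],[0,0,-13],[-3,0,-13],[-3,0,-13]], turn=[[0,0,0],[0,0,0],[0,0,0],[0,0,0],[0,0,0],[0,0,0]])

```text
time: 43.98
position: [0.432, 0.2943, 0.1933]
tool_rot: [0.999, 0.042, -0.002, 0.001]
ft_force: [0.2, -0.2, -0.9]
grip_width: 0.0003
grip_force: 0.0
```

```bash
python3 -c "
from h import *
from cell import c
w=cam('wrist');s=cam('scene');t=cam('top')
def ctr(cm):
    h=cv2.cvtColor(cm['color'],cv2.COLOR_RGB2HSV).astype(int);m=((h[...,1]>110)&(h[...,2]>120)&(h[...,0]>45)&(h[...,0]<72)&(cm['color'][...,1]>130)).astype(np.uint8)
    n,l,st,ce=cv2.connectedComponentsWithStats(m);r=[(st[i,4],ce[i]) for i in range(1,n) if st[i,4]>50];print(r);return max(r,key=lambda x:x[0])[1] if r else None
for a in(w,s,t): ctr(a)
# screen check + guard edge
im=np.zeros((600,800,3),np.uint8);im[:300,:400]=cv2.resize(s['color'],(400,300));im[:300,400:]=cv2.resize(t['color'],(400,300));im[300:,:400]=cv2.resize(w['color'],(400,300));im[300:,400:]=cv2.resize(s['color'][80:185,125:265],(400,300));cv2.imwrite('pics/fin.png',im[:,:,::-1])
"; python3 go.py .397,.2595,.10,4.9 .397,.2595,.045,4.9
```

```text
[(np.int32(684), array([280.48245614, 204.87426901]))]
[(np.int32(126), array([377.14285714, 247.51587302]))]
[(np.int32(81), array([159.82716049, 242.38271605]))]
t 44.12 pos [0.436  0.2949 0.1932] yaw 4.73 F [-0.7  0.2 -0.4] w 0.0005 q [0.38 0.38 1.67 0.   1.09 1.87]
(0.397, 0.2595, 0.1, 4.9) -> [-4.17, 3.21, 9.32] [0.0, 0.001, -0.003]
(0.397, 0.2595, 0.045, 4.9) -> [-4.17, 3.21, 14.82] [0.0, 0.001, -0.003]
```

View pics/fin.png

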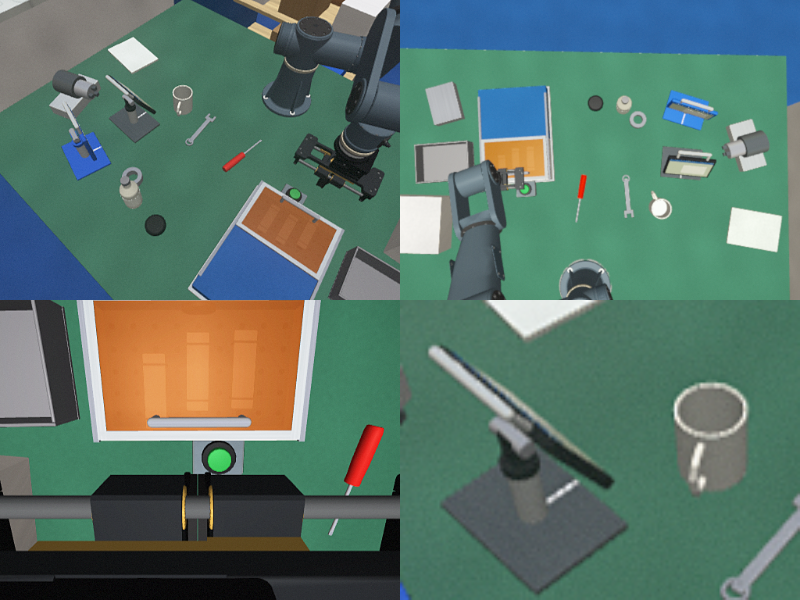

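The guard is shut with three bars visible under the amber at (154,382), (198,370) and (244,369), and the screen is unchanged. Now the button.

>>> play_rows(gripper=[1,1,1,1,1,1,1], delta_pos=[[-4.2,3.2,0],[-4.2,3.2,0],[-4.2,3.2,5],[-4.2,3.2,10],[-4.2,3.2,13],[-4.2,3.2,14.8],[-4.2,3.2,14.8]], turn=[[0,0,0],[0,0,0],[0,0,0],[0,0,0],[0,0,0],[0,0,0],[0,0,0]])

```text
time: 45.0
position: [0.397, 0.2596, 0.0439]
tool_rot: [0.999, 0.041, -0.001, 0.0]
ft_force: [-0.2, 0.1, 0.3]
grip_width: 0.0
grip_force: 0.0
```

>>> play_rows(gripper=[1,1,1,1,1], delta_pos=[[0,0,0.4],[0,0,0.8],[0,0,1.2],[0,0,1.5],[0,0,1.5]], turn=[[0,0,0],[0,0,0],[0,0,0],[0,0,0],[0,0,0]])

```text
time: 45.62
position: [0.3964, 0.2595, 0.0306]
tool_rot: [0.999, 0.041, -0.0, 0.0]
ft_force: [-0.0, 0.2, -0.7]
grip_width: 0.0006
grip_force: 0.0
```

>>> play_rows(gripper=[1,1,1,1,1], delta_pos=[[0,0,0.3],[0,0,0.6],[0,0,0.9],[0,0,1],[0,0,1]], turn=[[0,0,0],[0,0,0],[0,0,0],[0,0,0],[0,0,0]])

```text
time: 46.25
position: [0.3964, 0.2596, 0.0205]
tool_rot: [0.999, 0.041, -0.0, 0.0]
ft_force: [-1.6, -0.4, 0.3]
grip_width: 0.0005
grip_force: 0.0
```

>>> play_rows(gripper=[1,1,1,1], delta_pos=[[0,0,0.3],[0,0,0.5],[0,0,0.6],[0,0,0.6]], turn=[[0,0,0],[0,0,0],[0,0,0],[0,0,0]])

```text
time: 46.75
position: [0.3964, 0.2595, 0.0146]
tool_rot: [0.999, 0.041, -0.0, 0.0]
ft_force: [-0.6, -1.2, 1.4]
grip_width: 0.0006
grip_force: 0.7
```

Contact is starting.

>>> play_rows(gripper=[1,1,1,1], delta_pos=[[0,0,0.3],[0,0,0.6],[0,0,0.7],[0,0,0.7]], turn=[[0,0,0],[0,0,0],[0,0,0],[0,0,0]])

```text
time: 47.25
position: [0.3965, 0.2596, 0.0086]
tool_rot: [0.999, 0.041, 0.0, -0.0]
ft_force: [-2.0, -0.6, 12.6]
grip_width: 0.0003
grip_force: 6.3
```

>>> play_rows(gripper=[1,1,1], delta_pos=[[0,0,0.2],[0,0,0.3],[0,0,0.3]], turn=[[0,0,0],[0,0,0],[0,0,0]])

```text
time: 47.62
position: [0.3966, 0.2596, 0.0081]
tool_rot: [0.999, 0.042, 0.001, -0.0]
ft_force: [-4.9, -2.7, 37.3]
grip_width: 0.0005
grip_force: 18.7
```

The button is fully down on its stop. I'll retreat.

>>> play_rows(gripper=[1,1,1,1,1,1,1], delta_pos=[[0,0,-3],[0,0,-8],[0,0,-13],[0,0,-18],[0,0,-20],[0,0,-20],[0,0,-20]], turn=[[0,0,0],[0,0,0],[0,0,0],[0,0,0],[0,0,0],[0,0,0],[0,0,0]])

```text
time: 48.5
position: [0.3955, 0.2592, 0.2034]
tool_rot: [0.999, 0.041, -0.001, 0.0]
ft_force: [0.4, -0.1, -0.6]
grip_width: 0.0001
grip_force: 0.0
```

```bash
python3 -c "
from h import *
import go; go.go(); print(robot.hand_in())"
```

```text
t 48.5 pos [0.3955 0.2592 0.2034] yaw 4.74 F [ 0.4 -0.1 -0.6] w 0.0001 q [ 0.34  0.3   1.78 -0.    1.07  1.83]
the job is handed in; nothing more can be done
None
```

The job is handed in (no verdict was returned) at 48.5 s: all three bars lie flat and apart on the bed, the guard was opened and shut to its stops, the screen measured square to about half a degree and leaning back about 29°, and the start button was pressed fully down last, peaking at 37 N.

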